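Close the needle-wash pot with its port disk and screw collar

TASK

Close the needle-wash pot on the sampler deck: first lay the loose port disk, hub up, flat and fully home in the recess of the pot's mouth, then put the screw collar over it and turn it clockwise until it clamps the disk finger-tight. Be gentle: do not force the disk, the thread or the seal. Let go at the end and leave the other things on the deck where they are.

Things in the scene. Friction and masses are not known exactly. Their poses are not given: they have to be found in the camera images.
- pot_mouth (a point): Centre of the round mouth of the steel wash pot, at rim height, 72 mm above the deck; z up. Pot bolted down by a 110 mm square, 10 mm plate. Recess in the mouth 37 mm wide, 5 mm deep, a springy black sealing ring as its floor. Neck 44 mm outside with a coarse three-start right-hand thread (crests 50.4 mm) that starts 3 mm below the rim; blunt starts, every 120 deg, tied to no axis told here.
- port_mid (a point): Grey port disk, loose, lying flat with its hub up. Flange 35 mm wide and 7 mm thick, lower edge bevelled 1.5 mm; hub on top 16 mm wide, reaching 21 mm above the underside. The point is on the axis, 10.5 mm above the underside; z along the axis, up. Weighs about 70 g. When home it stands 2 mm proud of the rim (point 5.5 mm above pot_mouth).
- collar_mid (a point): Black fluted screw collar, a ring 60 mm wide, 24 mm high, right way up, about 180 g. Top: a 4 mm flange with a 28 mm hole for the hub; bore 53.6 mm; three round lugs, 4 mm thick, 6 mm above its lower edge. Point on the axis, 12 mm above the lower edge; z up. Set on the neck, its lower edge first stops 9 to 17 mm below the rim. Screwing clockwise lowers it 4 mm per rad, 1 to 3.3 rad in all.
- pot: The pot (see pot_mouth); origin under its centre. The collar touches the disk when its lower edge is 18 mm below the rim; it then turns about 0.5 rad freely, then tightens within some 0.3 rad: 0.1 N m of turning moment clamps with about 10 N. about 0.15 N m is finger-tight, over 30 N anywhere is forced. If a lug butts on a thread start, ease back counter-clockwise until it drops.
- rack: Bystander: black vial block 80 x 225 x 45 mm with brass-lined holes and some capped vials up to 62 mm high, long side along y at yaw 0; origin under its centre.
- bottle: Bystander: brown glass bottle, 60 mm wide, 130 mm high, white cap; origin under its centre.
- vial: Bystander: small clear jar, 28 mm wide, 55 mm high, black cap; origin under its centre.
- driver: Bystander: screwdriver with a grey handle, 160 mm long, lying along its x; origin under its middle.
Not all that is in view belongs to the job. Of the things that look like the part that bears port_mid, take the one that is farthest from the robot's base at the start. Leave any purple look-alike of the part that bears collar_mid alone.

How it is judged:
By the outcome, as a careful person would: the job done as asked, in the order asked, and still so for the second after the job is handed in, with the robot touching nothing.
It also fails if it takes over 72 s, if anything falls off the work surface, if the arm or the gripper's body presses on something with over 40 N, if the wrist force passes 120 N, or if a joint passes its speed limit or range.

ROBOT

A 7-joint arm with a two-finger parallel gripper is mounted at the origin on the work surface. World frame = base frame: x ahead of the robot, y to its left, z up, the work surface at z = 0. Lengths are in m, angles in rad, forces in N, time in s.
With the tool pointing down it reaches from about 0.4 to 0.85 m from the base axis. Payload 4.4 kg.
Tool frame: the origin (TCP) lies midway between the tips of the shut fingers; the grasp point (between the pads) lies 19 mm behind it; x points along the fingers, y is the direction in which the jaws open and shut, and the axes are right-handed (so a half turn about x gives the same grasp; the last joint's range is limited). The gripper opens to 94 mm and grips with 3 to 60 N. Pads are 16 mm wide; open, the fingers measure 119 mm over their backs; the gripper's body (75 mm by 177 mm) begins 78 mm behind the grasp point.
Start: joints at [-1.383, 0.628, 0.038, 1.517, -0.027, 0.996, -0.02], TCP at [0.163, 0.629, 0.205] pointing down, gripper open.
Joint ranges: [-3.06, 3.06], [-0.37, 2.12], [-1.25, 1.32], [0.18, 2.47], [-1.1, 4.24], [0.23, 1.98], [-2.94, 2.94]. Speed limits (rad/s): [2.57, 2.57, 3.14, 3.14, 3.14, 3.14, 3.14].

INTERFACE

Orientations are given as a rotation vector (axis times angle).
In Python, from workcell import read_state, camera, close_job gives the robot as it stands.
- The arm moves only by the shell command python3 -m inch 'ROWS'. ROWS is JSON, a list of rows, each a list of 3 entries, a list of its own where there are three numbers: the finger opening in mm, from 0 to 94, then the shift along the tool's x, y, z in units of 40 mm (1.0 is 40 mm), then the turn, a rotation vector about the tool's x, y, z in units of 6 degrees (1.0 is 6 degrees). In form: [[jaw, [x, y, z], [wx, wy, wz]], ...]. A call has exactly 10 rows; each row shifts and turns the commanded pose from where the row before left it, along the tool's axes as they then stand; what a row does not reach is not made up. A row lasts 1/12 s, in which the tool goes at most 41.7 mm and 7.16 degrees, less where a joint would pass 70% of its speed; a pose out of reach is approached as far as the arm can. A call is refused whole if a number of a shift passes 1 or a number of a turn 1, either way. A call with a gripper value outside its range is refused whole. The fingers move at their own pace and stop on an object; the grip force is fixed at half the most. Time passes only in rows, so rows that do not move let the fingers close, or fill a call up. It gives the time, the measured TCP pose, the force and the opening at its end, in the units of the state.
- read_state(): the state, without advancing time (a new reading comes with each control period).
- camera(name): name is "side" or "top"; returns a dict with "pixels" (400x640x3 uint8, red, green, blue), "vertical_fov" (degrees; the focal length in pixels is half the picture's height over the tangent of half this angle, whatever the lens; pixels are square), "cx", "cy" (the principal point, pixels), "cam_to_world" (4x4, takes a point from camera to world coordinates). Camera axes: x right, y up, looking along -z (the intrinsics and any distortion apply to the point x, -y, -z); pixel columns grow to the right and rows downward; lengths in m; the calibration is good to about 2 mm. A picture is of the moment at which its call begins. There is no depth.
- close_job(): hands the job in, once; it reports no verdict.
The state is a dict: "clock": time; "q": joint angles; "joint_vel": joint speeds; "effort": joint torques, N m; "ee_pos": TCP position; "eef_rot": TCP orientation; "force": force on the tool from outside, world axes, zero at the start; "torque": the same for the moment, N m; "gripper_width": opening from 0.0 (shut) to 1.0 (fully open).
Only numpy, scipy, OpenCV 4.12 (cv2) and the standard library are available. Lean on these libraries where they do the work, as an engineer would, in place of code of your own. Each camera call takes 0.05 s, during which the arm holds its last target.

## Working session

There is one attempt and no reset: what is moved stays moved. The work goes in short steps, Python scripts to look and compute and a shell command to move; the robot and the scene stay as the last step left them, time stands still between calls to the robot, and variables do not carry over. Pictures are saved under pics/ and viewed, and the job is handed in when it is done.

```bash
ls; mkdir -p pics; python3 - <<'E'
from workcell import read_state, camera
import cv2,numpy as np,json
print(read_state())
for n in("side","top"):
    c=camera(n);print(n,{k:v for k,v in c.items() if k!='pixels'})
    cv2.imwrite(f"pics/{n}0.png",c["pixels"][:,:,::-1]); np.save(f"pics/{n}0.npy",c,allow_pickle=True)
E
```

```text
pics
{'clock': 0.0, 'q': array([-1.38284315,  0.62928471,  0.03846775,  1.51836535, -0.02700896,
        0.9963033 , -0.02000451]), 'joint_vel': array([ 5.01150561e-04, -1.87641802e-05,  7.66407793e-04,  9.26088581e-04,
       -1.34828078e-03, -1.25073649e-03,  6.33074124e-04]), 'effort': array([-1.97088707e-04, -5.49722350e+01,  1.14314318e+00, -1.86629409e+01,
       -5.23443078e-02,  2.38555827e-02,  1.75041532e-04]), 'ee_pos': array([0.16299224, 0.62854403, 0.20459526]), 'eef_rot': array([ 0.19778892,  1.56180364, -0.20067091]), 'force': array([-0.47612025,  1.22916308, -0.19307508]), 'torque': array([ 0.0103835 , -0.04126703,  0.00129837]), 'gripper_width': 1.0007781632308845}
side {'vertical_fov': 43.907268831896445, 'cx': 317.0233727287297, 'cy': 200.78519979576646, 'cam_to_world': array([[ 0.9948934 ,  0.05522946, -0.08447975,  0.45389618],
       [-0.10069874,  0.59993306, -0.79368765, -1.06965466],
       [ 0.00684726,  0.79814161,  0.60243098,  0.86673965],
       [ 0.        ,  0.        ,  0.        ,  1.        ]])}
top {'vertical_fov': 50.48812092456191, 'cx': 319.99447138868084, 'cy': 202.3259018036844, 'cam_to_world': array([[-0.01283745,  0.99350457, -0.1130658 ,  0.41416778],
       [-0.99989859, -0.01205762,  0.00757836, -0.00702004],
       [ 0.00616584,  0.11315162,  0.9935586 ,  1.09915401],
       [ 0.        ,  0.        ,  0.        ,  1.        ]])}
```

View pics/side0.png

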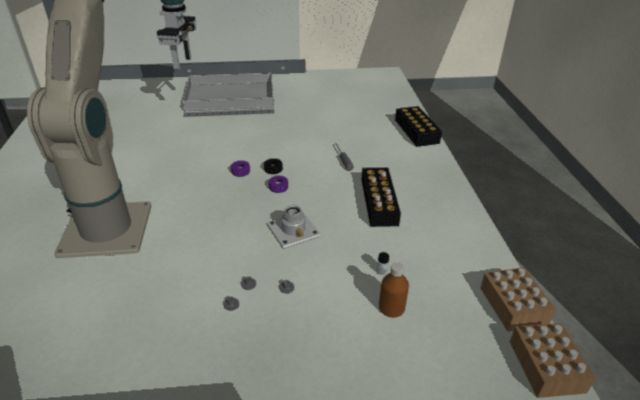

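View pics/top0.png

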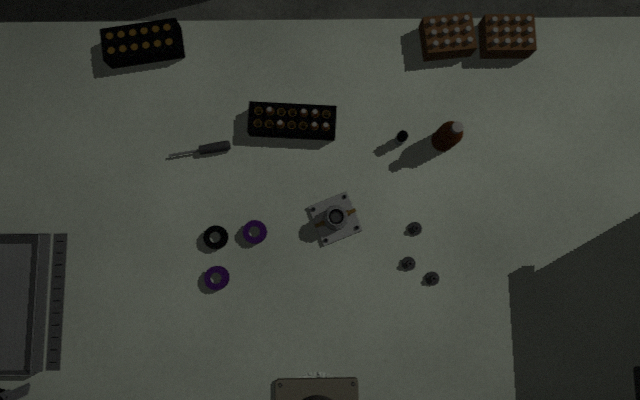

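The top view shows disks at about (413,229), (406,263) and (431,278), the black collar at (215,237), purple rings at (254,232) and (216,278), and the pot at (336,216). The side view agrees: disks at (286,286), (248,283) and (231,303), the black collar at (273,166). Next I'll measure these and look closer.

```bash
cat > h.py <<'E'
import numpy as np,cv2
def load(n): return np.load(n,allow_pickle=True).item()
def f(c): return 200/np.tan(np.radians(c["vertical_fov"])/2)
def ray(c,u,v):
    F=f(c);d=np.array([(u-c["cx"])/F,-(v-c["cy"])/F,-1.]);T=c["cam_to_world"]
    d=T[:3,:3]@d;return T[:3,3],d/np.linalg.norm(d)
def onz(c,u,v,z):
    o,d=ray(c,u,v);return o+d*(z-o[2])/d[2]
def proj(c,p):
    T=c["cam_to_world"];q=T[:3,:3].T@(np.asarray(p)-T[:3,3]);F=f(c)
    return np.array([c["cx"]+F*q[0]/-q[2],c["cy"]-F*q[1]/-q[2]])
def tri(c1,uv1,c2,uv2):
    o1,d1=ray(c1,*uv1);o2,d2=ray(c2,*uv2)
    A=np.stack([d1,-d2],1);s=np.linalg.lstsq(A,o2-o1,rcond=None)[0]
    p,q=o1+s[0]*d1,o2+s[1]*d2
    return (p+q)/2,np.linalg.norm(p-q)
def crop(c,u,v,w,h,k):
    u,v=int(u),int(v);im=c["pixels"][v-h//2:v+h//2,u-w//2:u+w//2,::-1]
    return cv2.resize(im,None,fx=k,fy=k,interpolation=cv2.INTER_CUBIC)
E
python3 - <<'E'
from h import *
t=load("pics/top0.npy");s=load("pics/side0.npy")
def gam(i): return (255*(i/255.)**.5).astype(np.uint8)
a=np.hstack([gam(crop(t,u,v,40,40,9)) for u,v in((413,229),(336,216))])
b=np.hstack([gam(crop(t,u,v,40,40,9)) for u,v in((215,237),(418,255))])
cv2.imwrite("pics/ct.png",cv2.resize(np.vstack([a,b]),(600,600)))
a=np.hstack([gam(crop(s,u,v,60,60,6)) for u,v in((286,286),(293,222))])
b=np.hstack([gam(crop(s,u,v,60,60,6)) for u,v in((273,172),(250,292))])
cv2.imwrite("pics/cs.png",cv2.resize(np.vstack([a,b]),(600,600)))
for n,uv,z in(("d1",(413,229),.02),("d2",(406,263),.02),("d3",(431,278),.02),("col",(215,237),.024),("pot",(336,216),.072)):
    p=onz(t,*uv,z);print(n,p.round(4),np.hypot(*p[:2]).round(3),proj(s,p).round(1))
E
```

```text
d1 [ 0.4658 -0.2511  0.02  ] 0.529 [284.4 279.5]
d2 [ 0.3803 -0.2302  0.02  ] 0.445 [247.7 275.5]
d3 [ 0.3422 -0.2918  0.02  ] 0.45 [230.4 296.3]
col [0.4517 0.2509 0.024 ] 0.517 [272.1 162.7]
pot [ 0.4972 -0.0533  0.072 ] 0.5 [292.1 209.3]
```

View pics/ct.png

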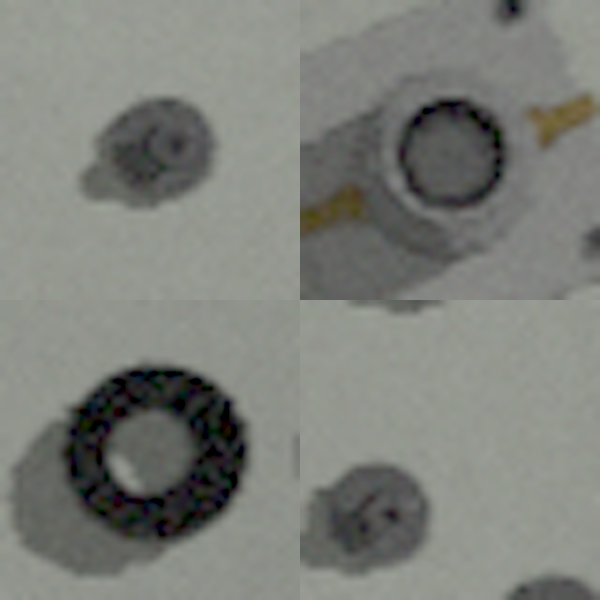

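View pics/cs.png

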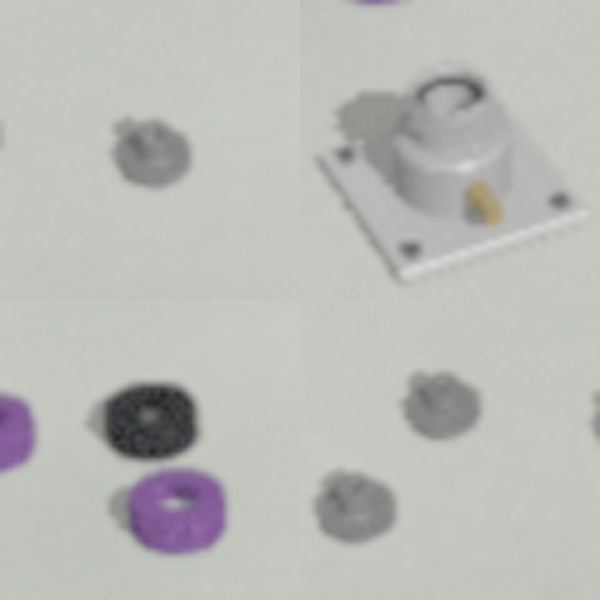

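```bash
python3 - <<'E'
from h import *
t=load("pics/top0.npy");s=load("pics/side0.npy")
g=t["pixels"].astype(float).mean(2)
# far table edge top view
pts=[]
for u in list(range(5,95,10))+list(range(190,415,10))+list(range(545,640,10)):
    col=cv2.GaussianBlur(g,(3,3),0)[5:35,u];d=np.diff(col);i=np.argmax(d)
    y=d[i-1:i+2];pts.append((u,5+i+.5+(y[0]-y[2])/(2*(y[0]-2*y[1]+y[2]))))
p=np.array(pts);k=np.polyfit(p[:,0],p[:,1],1);print(k);print((p[:,1]-np.polyval(k,p[:,0])).round(1))
E
python3 - <<'E'
from h import *
s=load("pics/side0.npy")
g=cv2.GaussianBlur(s["pixels"],(3,3),0).astype(float).mean(2)
pts=[]
for v in range(75,395,10):
    row=g[v]; 
    uc=405+ (v-70)*0.59
    a=int(uc)-30; 
    seg=row[a:min(a+60,639)]; d=np.diff(seg);i=np.argmin(d);pts.append((v,a+i+.5))
p=np.array(pts);print(p.T.tolist())
E
```

```text
[-8.73074164e-03  2.17597949e+01]
[-0.2 -0.1  0.1 -0.1  0.   0.1 -0.   0.1  0.1  0.1  0.2 -0.1  0.1 -0.1
 -0.1  0.  -0.1 -0.1  0.   0.1  0.2  0.2  0.2  0.1 -0.  -0.1 -0.1 -0.2
 -0.1 -0.   0.   0.   0.1  0.2  0.  -0.1 -0.1 -0.2 -0.1  0.  -0.   0.1]
[[75.0, 85.0, 95.0, 105.0, 115.0, 125.0, 135.0, 145.0, 155.0, 165.0, 175.0, 185.0, 195.0, 205.0, 215.0, 225.0, 235.0, 245.0, 255.0, 265.0, 275.0, 285.0, 295.0, 305.0, 315.0, 325.0, 335.0, 345.0, 355.0, 365.0, 375.0, 385.0], [403.5, 410.5, 416.5, 422.5, 410.5, 420.5, 427.5, 446.5, 452.5, 458.5, 464.5, 470.5, 476.5, 482.5, 488.5, 494.5, 500.5, 506.5, 512.5, 518.5, 512.5, 519.5, 514.5, 521.5, 571.5, 546.5, 532.5, 539.5, 547.5, 570.5, 554.5, 592.5]]
```

```bash
python3 - <<'E'
from h import *
s=load("pics/side0.npy");t=load("pics/top0.npy")
# base reference
print(proj(s,[0,0,0]),proj(t,[0,0,0]))
cv2.imwrite("pics/b.png",np.hstack([crop(s,105,225,120,100,4),crop(t,316,370,100,60,4)[:,:,:] if 0 else cv2.resize(crop(t,316,350,120,100,4),(320,400))]))
E
```

```text
[106.59824259 228.75430824] [316.55313223 419.82584578]
```

View pics/b.png

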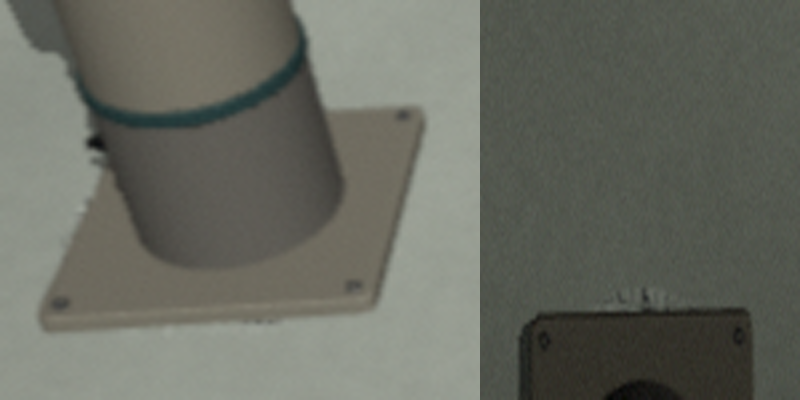

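```bash
cat >> h.py <<'E'
def blob(c,u,v,r,fn,k=8):
    u,v=int(u),int(v);im=c["pixels"][v-r:v+r+1,u-r:u+r+1].astype(np.float32)
    im=cv2.resize(im,None,fx=k,fy=k,interpolation=cv2.INTER_CUBIC)
    m=fn(im).astype(np.uint8)
    n,l,st,ce=cv2.connectedComponentsWithStats(m)
    i=1+np.argmax(st[1:,4]);m=(l==i).astype(np.uint8)
    cn=max(cv2.findContours(m,cv2.RETR_EXTERNAL,cv2.CHAIN_APPROX_NONE)[0],key=cv2.contourArea)
    M=cv2.moments(cn);e=cv2.fitEllipse(cn)
    T=lambda x,y:((x+.5)/k-.5+u-r,(y+.5)/k-.5+v-r)
    return T(M["m10"]/M["m00"],M["m01"]/M["m00"]),T(*e[0]),(np.array(e[1])/k).round(2)
E
python3 - <<'E'
from h import *
t=load("pics/top0.npy");s=load("pics/side0.npy")
np.set_printoptions(precision=4,suppress=True)
dk=lambda th:(lambda im:im.mean(2)<th)
for n in(t,s):
  print(np.percentile(n["pixels"].mean(2),[5,25,50]))
a=blob(t,215,237,16,dk(30));b=blob(s,273,166,14,dk(75));print("collar",a,b)
print(tri(t,a[0],s,b[0]),onz(t,*a[1],.024),onz(t,*a[0],.012),onz(s,*b[0],.012))
for (u,v),r in(((413,229),12),):
  for th in(50,60,70): 
    im=t["pixels"][v-r:v+r+1,u-r:u+r+1].mean(2)
  print(im.astype(int))
u,v,r=336,216,12
print(t["pixels"][v-r:v+r+1,u-r:u+r+1].mean(2).astype(int))
E
```

```text
[22.     58.3333 79.3333]
[ 50.6667  89.6667 141.    ]
collar ((214.99425863001656, 237.14806338821833), (214.98465728759766, 237.15885734558105), array([23.61, 24.99])) ((272.49395344356105, 165.93548734070296), (272.5022487640381, 165.9335708618164), array([15.74, 19.98]))
(array([0.4521, 0.2544, 0.0095]), np.float64(0.0006461044094952057)) [0.4513 0.2509 0.024 ] [0.4517 0.2538 0.012 ] [0.4524 0.2506 0.012 ]
[[90 92 93 92 91 89 88 91 89 87 89 88 86 91 91 90 92 90 89 87 92 90 92 88
  90]
 [91 90 90 92 89 89 88 89 91 88 87 89 89 88 89 88 92 91 91 87 87 88 89 86
  88]
 [92 90 91 92 88 89 92 91 90 88 90 89 87 91 92 89 87 89 91 93 88 91 89 88
  89]
 [90 88 91 87 86 89 89 89 88 88 89 88 92 93 90 88 90 87 86 87 90 89 90 88
  89]
 [90 89 91 90 91 89 90 89 87 91 80 87 83 83 82 86 83 87 89 91 90 88 88 88
  87]
 [87 89 90 88 89 89 90 88 88 82 65 49 43 31 27 34 57 74 86 86 90 84 91 90
  88]
 [89 90 89 92 91 90 91 88 76 45 31 27 32 30 23 32 33 36 61 87 88 89 88 89
  90]
 [89 89 90 91 91 90 87 62 27 29 27 28 30 33 31 28 31 31 32 68 84 88 89 88
  87]
 [88 90 89 91 89 87 61 31 22 32 32 28 24 26 32
[... 2615 characters left out ...]
13 12 23 29 28 31 32 30 26 23 17  5 26 46 52 55 57 67
  67]
 [21 25 29 22 40 47 24  6 12 25 29 30 32 28 20 11  5 16 41 56 51 54 63 66
  68]
 [18 25 27 26 22 41 58 34 16 15 15 13 12 14  8  7 16 45 58 55 53 51 56 60
  68]
 [21 23 27 28 28 22 45 55 32 24 23 17 14 13 22 27 46 47 49 53 54 56 54 63
  69]
 [24 22 26 28 30 28 25 37 47 55 54 45 38 51 56 55 53 41 54 57 55 56 64 66
  68]
 [22 22 24 29 29 28 26 25 22 30 45 50 45 45 40 42 49 49 56 52 54 64 69 68
  67]
 [32 33 27 25 23 26 28 24 28 24 27 38 47 43 50 48 53 57 49 52 62 68 66 68
  69]
 [38 38 39 25 25 23 27 32 28 29 30 34 40 45 50 52 56 52 46 54 67 65 68 65
  68]
 [38 38 40 35 28 24 23 23 27 27 26 27 44 50 40 39 48 55 65 65 68 66 67 66
  69]]
```

```bash
python3 - <<'E'
from h import *
np.set_printoptions(precision=4,suppress=True,linewidth=160)
t=load("pics/top0.npy");s=load("pics/side0.npy")
p=onz(t,414.2,228.5,.007);print("disk top",p,"hub px",proj(t,[p[0],p[1],.021]),proj(t,[p[0],p[1],.007]))
u,v,r=286,285,11
print(s["pixels"][v-r:v+r+1,u-r:u+r+1].mean(2).astype(int))
for th in(95,110,120):
    b=blob(s,286,286,13,lambda im:im.mean(2)<th);print(b,onz(s,*b[0],.007))
print(proj(s,[p[0],p[1],.007]),proj(s,[p[0],p[1],.021]))
# pot: dark ring fits
for c,uv,r,th in((t,(336,216),9,40),(s,(293,211),8,105)):
    b=blob(c,*uv,r,lambda im:im.mean(2)<th);print("pot",b,onz(c,*b[1],.072))
u,v,r=293,211,10
print(s["pixels"][v-r:v+r+1,u-r:u+r+1].mean(2).astype(int))
E
```

```text
disk top [ 0.4676 -0.2572  0.007 ] hub px [415.4482 228.2147] [414.2 228.5]
[[152 151 150 151 151 153 152 152 152 151 151 153 151 153 153 153 153 152 153 150 151 151 153]
 [149 151 150 151 151 152 153 152 153 152 152 151 152 153 152 150 151 152 151 152 151 152 153]
 [150 151 152 151 152 153 153 152 153 151 153 153 153 151 153 151 151 151 152 152 152 153 153]
 [150 150 152 150 150 150 151 151 151 151 151 152 151 152 151 151 151 153 153 155 153 154 155]
 [149 149 149 150 151 149 147 148 150 150 151 149 150 149 151 152 152 153 154 155 155 155 154]
 [148 148 149 148 146 132 116 131 145 145 140 134 135 141 148 154 152 154 153 155 155 155 155]
 [150 150 150 135 116 102  94 103 112 108 102  95  96 108 132 148 154 154 156 155 155 153 153]
 [150 151 147 126  95  89  86  87  87  82  84  84  73  80  98 124 143 150 152 153 155 153 153]
 [150 152 149 128  97  86  79  67  67  76  81  79  65  64  75  89 108 123 141 153 154 153 155]
 [151 150 152 142 113  82  63  50  55  68  84  82  65  67  71  75  78  92 126 151 153 153 154]
 [150 151 149 133  99  75  57  46  45  57  75  80  75  73  72  72  72  77 
[... 2995 characters left out ...]
26]
 [ 78  78  86  92  92  95 110 121 122 111 104 112 118 115 124 127 119 116 116 114 121]
 [ 69  68  81  91  94  94 103 113 114 115 114 121 126 124 126 120 119 116 116 115 117]
 [ 68  74  86  90  94  93 101 107 111 114 119 120 122 119 118 120 117 116 116 116 115]
 [ 67  72  81  88  95  99 101 107 109 113 116 115 115 113 114 119 117 114 117 117 118]
 [ 73  70  69  78  86  95 102 105 110 108 110 107 111 118 116 115 116 115 117 121 124]
 [ 97  87  74  72  82  94 101 105 110 113 114 114 115 117 119 117 118 118 122 123 126]
 [105 109  98  85  87  93 101 107 109 113 113 114 116 120 124 123 121 123 124 127 130]
 [105 115 112 107 100  99 103 108 110 116 117 120 124 124 130 133 126 127 129 132 130]]
```

Both views agree within about 3 mm. The disk look-alikes in the top view, with base range:
- (413,229): 0.53 m
- (406,263): 0.445 m
- (431,278): 0.45 m

The farthest is (413,229), and the close crop shows its hub up. The collar is the black one at (215,237); the purple ones at (254,232) and (216,278) stay.

```bash
cat >> h.py <<'E'
from scipy.spatial.transform import Rotation as Ro
def plan(target,jaw_deg,down=True,st=None):
    """print shift in tool units and turn for going to target (TCP) with tool straight down and jaw (tool y) at jaw_deg mod 180 world"""
    from workcell import read_state
    s=st or read_state();R=Ro.from_rotvec(s["eef_rot"]);M=R.as_matrix()
    y=M[:,1];cur=np.degrees(np.arctan2(y[1],y[0]))
    d=(jaw_deg-cur+90)%180-90
    a=np.radians(cur+d);Y=np.array([np.cos(a),np.sin(a),0]);X=np.array([0,0,-1.]);G=np.stack([X,Y,np.cross(X,Y)],1)
    dr=(R.inv()*Ro.from_matrix(G)).as_rotvec(degrees=True)/6
    w=np.asarray(target)-s["ee_pos"]
    print("t",round(s["clock"],2),"pos",s["ee_pos"].round(4),"jaw",round(cur,1),"q7",s["q"][6].round(2),"grip",round(s["gripper_width"]*94,1),"F",s["force"].round(1),"T",s["torque"].round(3))
    print(" world d mm",(w*1000).round(1)," tool units NOW",(M.T@w/.04).round(2)," tool units in GOAL frame",(G.T@w/.04).round(2)," turn units",dr.round(2))
E
python3 - <<'E'
from h import *
from workcell import read_state
s=read_state();print(Ro.from_rotvec(s["eef_rot"]).as_matrix().round(3))
plan([.4676,-.2575,.10],90)
plan([.4676,-.2575,.10],0)
E
```

```text
[[-0.     0.251  0.968]
 [-0.002  0.968 -0.251]
 [-1.    -0.002  0.   ]]
t 0.1 pos [0.163  0.6286 0.2046] jaw 75.5 q7 -0.02 grip 94.1 F [-0.2  0.5 -0.1] T [0.001 0.014 0.019]
 world d mm [ 304.6 -886.1 -104.6]  tool units NOW [  2.65 -19.53  12.93]  tool units in GOAL frame [  2.62 -22.15   7.61]  turn units [-2.42 -0.    0.02]
t 0.1 pos [0.163  0.6286 0.2046] jaw 75.5 q7 -0.02 grip 94.1 F [-0.2  0.5 -0.1] T [0.001 0.014 0.019]
 world d mm [ 304.6 -886.1 -104.6]  tool units NOW [  2.65 -19.53  12.93]  tool units in GOAL frame [ 2.62  7.61 22.15]  turn units [1.258e+01 1.000e-02 1.000e-02]
```

```bash
python3 -m inch '[[94,[0,-0.76,0.65],[-0.8,0,0]],[94,[0,-0.76,0.65],[-0.8,0,0]],[94,[0,-0.76,0.65],[-0.8,0,0]],[80,[0,-0.76,0.65],[0,0,0]],[70,[0,-0.76,0.65],[0,0,0]],[60,[0,-0.76,0.65],[0,0,0]],[50,[0,-0.76,0.65],[0,0,0]],[50,[0,-0.76,0.65],[0,0,0]],[50,[0,-0.76,0.65],[0,0,0]],[50,[0,-0.95,0.25],[0,0,0]]]'; python3 -c "
from h import *
plan([.4676,-.2575,.10],90)"
```

```text
clock: 0.93
ee_pos: [0.3935, 0.3047, 0.2054]
eef_rot: [0.004, 1.568, -0.002]
force: [1.7, -0.5, -0.3]
gripper_width: 0.549
t 0.93 pos [0.3935 0.3047 0.2054] jaw 89.8 q7 0.84 grip 51.6 F [ 1.7 -0.5 -0.3] T [ 0.01  -0.06  -0.045]
 world d mm [  74.1 -562.2 -105.4]  tool units NOW [  2.62 -14.05   1.9 ]  tool units in GOAL frame [  2.64 -14.06   1.85]  turn units [-0.04  0.03 -0.01]
```

```bash
python3 -m inch '[[50,[0,-1,0.2],[0,0,0]],[50,[0,-1,0.2],[0,0,0]],[50,[0,-1,0.2],[0,0,0]],[50,[0,-1,0.2],[0,0,0]],[50,[0,-1,0.2],[0,0,0]],[50,[0,-1,0.2],[0,0,0]],[50,[0,-1,0.2],[0,0,0]],[50,[0,-1,0.15],[0,0,0]],[50,[0,-1,0.15],[0,0,0]],[50,[0,-1,0.1],[0,0,0]]]';  python3 -m inch '[[50,[0,-1,0],[0,0,0]],[50,[0,-1,0],[0,0,0]],[50,[0,-1,0],[0,0,0]],[50,[0.3,-0.8,0],[0,0,0]],[50,[0.5,-0.3,0],[0,0,0]],[50,[0.6,0,0],[0,0,0]],[50,[0.6,0,0],[0,0,0]],[50,[0.5,0,0],[0,0,0]],[50,[0,0,0],[0,0,0]],[50,[0,0,0],[0,0,0]]]'; python3 -c "
from h import *
plan([.4676,-.2575,.06],90)
from workcell import camera
for n in('side','top'):
  c=camera(n);np.save(f'pics/{n}1.npy',c,allow_pickle=True)
  cv2.imwrite(f'pics/{n}1.png',crop(c,*((290,270) if n=='side' else (410,225)),160,120,5))
"
```

```text
clock: 1.77
ee_pos: [0.461, -0.0966, 0.2054]
eef_rot: [0.002, 1.571, -0.002]
force: [0.4, 0.4, -0.8]
gripper_width: 0.534
clock: 2.6
ee_pos: [0.4597, -0.2582, 0.1047]
eef_rot: [0.003, 1.573, -0.001]
force: [-0.1, 0.0, -0.5]
gripper_width: 0.53
t 2.6 pos [ 0.4597 -0.2582  0.1047] jaw 89.9 q7 2.09 grip 49.8 F [-0.1  0.  -0.5] T [ 0.08  -0.015 -0.01 ]
 world d mm [  7.9   0.7 -44.7]  tool units NOW [1.12 0.02 0.2 ]  tool units in GOAL frame [1.12 0.02 0.2 ]  turn units [-0.02 -0.02 -0.01]
```

View pics/side1.png

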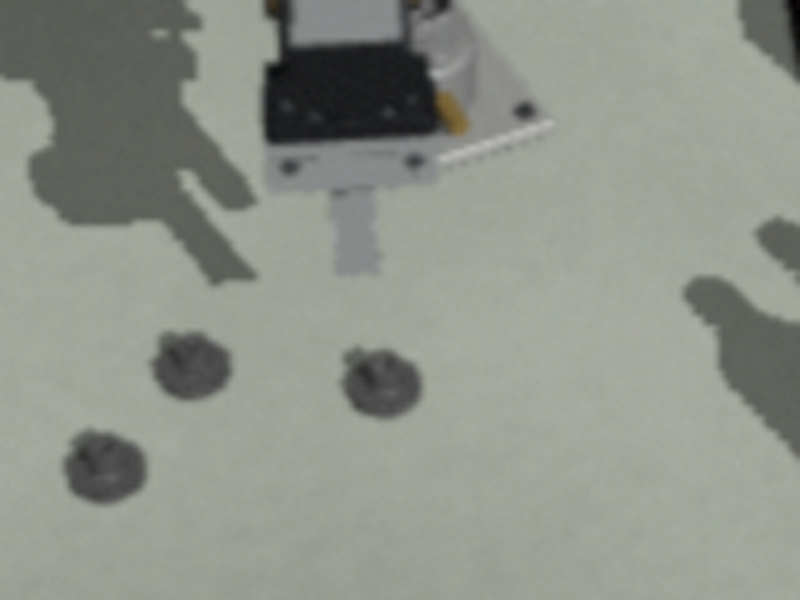

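View pics/top1.png

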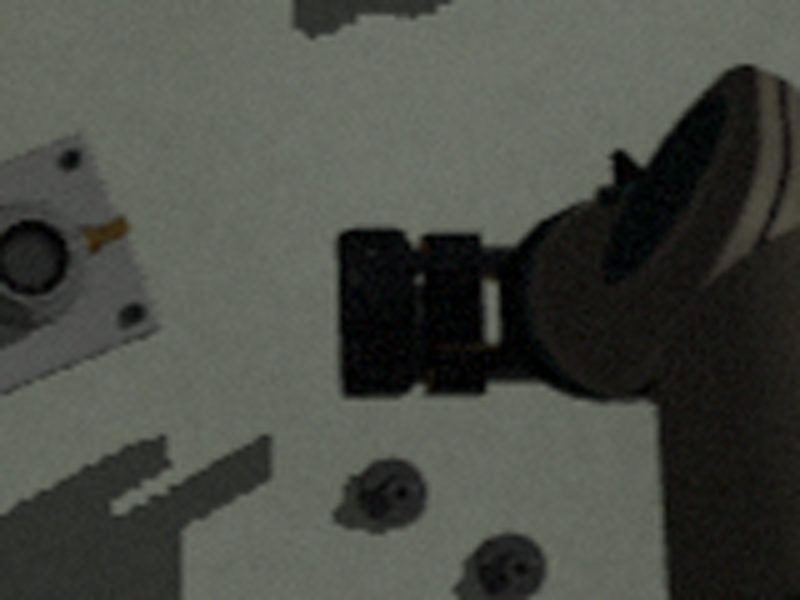

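```bash
python3 -c "
from h import *
s=load('pics/side1.npy')
for y in(-.283,-.295): print(proj(s,[.4597,y,.1047]))
print(210+356/5-.5, 210+273/5-.5)
"
```

```text
[281.01682361 263.01935666]
[281.25568473 266.89573343]
280.7 264.1
```

```bash
python3 -m inch '[[50,[0.5,0,0.1],[0,0,0]],[50,[0.5,0,0.1],[0,0,0]],[50,[0.5,0,0],[0,0,0]],[50,[0.4,0,0],[0,0,0]],[50,[0.2,0,0],[0,0,0]],[50,[0.1,0,0],[0,0,0]],[50,[0.1,0,0],[0,0,0]],[50,[0,0,0],[0,0,0]],[50,[0,0,0],[0,0,0]],[50,[0,0,0],[0,0,0]]]'; python3 -c "
from h import *
plan([.4676,-.258,.011],90)
from workcell import camera
c=camera('side');np.save(f'pics/side2.npy',c,allow_pickle=True)
cv2.imwrite('pics/side2.png',crop(c,285,280,80,60,10))
"
```

```text
clock: 3.53
ee_pos: [0.4691, -0.259, 0.0143]
eef_rot: [0.001, 1.57, -0.002]
force: [-0.5, 0.2, 0.0]
gripper_width: 0.533
t 3.53 pos [ 0.4691 -0.259   0.0143] jaw 89.9 q7 2.09 grip 50.1 F [-0.5  0.2  0. ] T [-0.019  0.008  0.04 ]
 world d mm [-1.5  1.  -3.3]  tool units NOW [ 0.08  0.02 -0.04]  tool units in GOAL frame [ 0.08  0.02 -0.04]  turn units [-0.02  0.01  0.01]
```

View pics/side2.png

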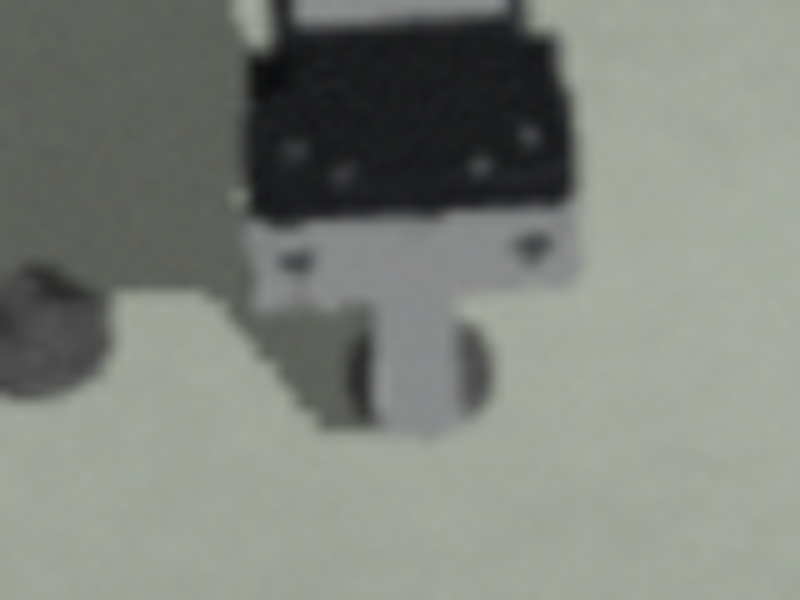

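The picture shows the finger in front of the disk, with both centred near pixel (286.5,287). I'll go down 3 mm and squeeze along y to centre the disk.

```bash
python3 -m inch '[[40,[0.04,0,-0.03],[0,0,0]],[30,[0.04,0,0],[0,0,0]],[24,[0,0,0],[0,0,0]],[10,[0,0,0],[0,0,0]],[10,[0,0,0],[0,0,0]],[10,[0,0,0],[0,0,0]],[10,[0,0,0],[0,0,0]],[40,[0,0,0],[0,0,0]],[40,[0,0,0],[0,0,0]],[40,[0,0,0],[0,0,0]]]'; python3 -c "
from h import *
plan([.4676,-.258,.011],0)"
```

```text
clock: 4.42
ee_pos: [0.4673, -0.2586, 0.0103]
eef_rot: [0.002, 1.571, -0.002]
force: [0.0, -0.5, -0.6]
gripper_width: 0.335
t 4.42 pos [ 0.4673 -0.2586  0.0103] jaw 89.9 q7 2.09 grip 31.5 F [ 0.  -0.5 -0.6] T [0.051 0.023 0.032]
 world d mm [0.3 0.6 0.7]  tool units NOW [-0.02  0.02  0.01]  tool units in GOAL frame [-0.02  0.01 -0.02]  turn units [14.98 -0.   -0.  ]
```

```bash
python3 -m inch '[[10,[0,0,0],[0,0,0]],[10,[0,0,0],[0,0,0]],[10,[0,0,0],[0,0,0]],[10,[0,0,0],[0,0,0]],[10,[0,0,0],[0,0,0]],[10,[0,0,0],[0,0,0]],[10,[0,0,0],[0,0,0]],[10,[0,0,0],[0,0,0]],[10,[0,0,0],[0,0,0]],[10,[0,0,0],[0,0,0]]]'; python3 -c "
from h import *
plan([.4676,-.258,.011],0)"
```

```text
clock: 5.25
ee_pos: [0.4673, -0.2586, 0.0103]
eef_rot: [0.002, 1.571, -0.002]
force: [0.8, 0.5, 1.5]
gripper_width: 0.159
t 5.25 pos [ 0.4673 -0.2586  0.0103] jaw 89.9 q7 2.09 grip 15.0 F [0.8 0.5 1.5] T [ 0.027 -0.026  0.001]
 world d mm [0.3 0.6 0.7]  tool units NOW [-0.02  0.02  0.01]  tool units in GOAL frame [-0.02  0.01 -0.02]  turn units [14.98 -0.    0.  ]
```

```bash
python3 -m inch '[[44,[0,0,0],[0,0,0]],[44,[0,0,0],[0,0,0]],[44,[0,0,0],[0.2,0,0]],[44,[0,0,0],[0.8,0,0]],[44,[0,0,0],[1,0,0]],[44,[0,0,0],[1,0,0]],[44,[0,0,0],[1,0,0]],[44,[0,0,0],[1,0,0]],[44,[0,0,0],[1,0,0]],[44,[0,0,0],[1,0,0]]]'; python3 -m inch '[[44,[0,0,0],[1,0,0]],[44,[0,0,0],[1,0,0]],[44,[0,0,0],[1,0,0]],[44,[0,0,0],[1,0,0]],[44,[0,0,0],[1,0,0]],[44,[0,0,0],[1,0,0]],[44,[0,0,0],[1,0,0]],[44,[0,0,0],[0.6,0,0]],[44,[0,0,0],[0.4,0,0]],[44,[0,0,0],[0,0,0]]]'; python3 -c "
from h import *
plan([.4673,-.2586,.0103],0)"
```

```text
clock: 6.08
ee_pos: [0.4674, -0.2586, 0.0103]
eef_rot: [0.58, 1.492, -0.58]
force: [0.1, 0.4, 0.9]
gripper_width: 0.468
clock: 6.92
ee_pos: [0.4674, -0.2584, 0.0102]
eef_rot: [1.212, 1.207, -1.212]
force: [-0.6, -0.4, 0.9]
gripper_width: 0.467
t 6.92 pos [ 0.4674 -0.2584  0.0102] jaw -0.2 q7 1.1 grip 43.9 F [-0.6 -0.4  0.9] T [-0.072  0.074 -0.003]
 world d mm [-0.1 -0.2  0.1]  tool units NOW [-0. -0.  0.]  tool units in GOAL frame [-0. -0.  0.]  turn units [-0.04  0.    0.  ]
```

```bash
python3 -m inch '[[10,[0,0,0],[0,0,0]],[10,[0,0,0],[0,0,0]],[10,[0,0,0],[0,0,0]],[10,[0,0,0],[0,0,0]],[10,[0,0,0],[0,0,0]],[10,[0,0,0],[0,0,0]],[10,[0,0,0],[0,0,0]],[10,[0,0,0],[0,0,0]],[10,[0,0,0],[0,0,0]],[10,[-0.2,0,0],[0,0,0]]]'; python3 -m inch '[[10,[-0.6,0,0],[0,0,0]],[10,[-1,0,0],[0,0,0]],[10,[-1,0,0],[0,0,0]],[10,[-0.5,0,0],[0,0,0]],[10,[0,0,0],[0,0,0]],[10,[0,0,0],[0,0,0]],[10,[0,0,0],[0,0,0]],[10,[0,0,0],[0,0,0]],[10,[0,0,0],[0,0,0]],[10,[0,0,0],[0,0,0]]]'; python3 -c "
from h import *
plan([.497,-.053,.14],0)
from workcell import camera
c=camera('side');np.save(f'pics/side3.npy',c,allow_pickle=True)
cv2.imwrite('pics/side3.png',crop(c,285,250,80,60,10))
"
```

```text
clock: 7.75
ee_pos: [0.4664, -0.258, 0.0175]
eef_rot: [1.211, 1.211, -1.212]
force: [0.2, -1.0, -1.3]
gripper_width: 0.156
clock: 8.58
ee_pos: [0.4666, -0.2584, 0.1411]
eef_rot: [1.211, 1.21, -1.212]
force: [-0.6, -0.1, -0.5]
gripper_width: 0.158
t 8.58 pos [ 0.4666 -0.2584  0.1411] jaw -0.2 q7 0.96 grip 14.9 F [-0.6 -0.1 -0.5] T [-0.099  0.061  0.046]
 world d mm [ 30.4 205.4  -1.1]  tool units NOW [ 0.03  0.75 -5.14]  tool units in GOAL frame [ 0.03  0.76 -5.13]  turn units [-0.03 -0.01  0.02]
```

View pics/side3.png

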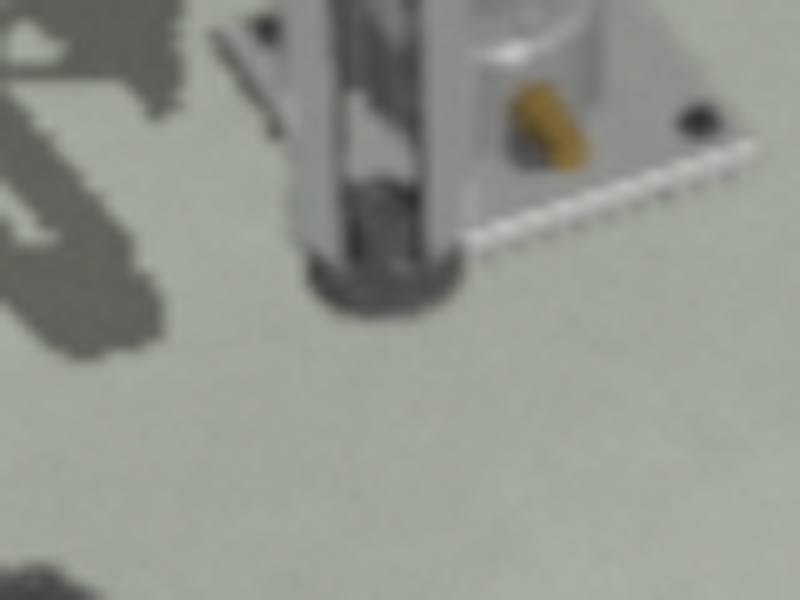

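The disk hangs level in the jaws by its hub, around pixel (283,246) in the full image.

```bash
python3 -c "
from h import *
s=load('pics/side0.npy')
print(onz(s,292.9,210.8,.072),onz(s,292.4,210.5,.072))
# edges of recess in side image, rows
g=s['pixels'].mean(2)
for v in(209,210,211,212): print(v,g[v,280:306].astype(int))
"
python3 -m inch '[[10,[0,0.2,-0.8],[0,0,0]],[10,[0,0.2,-1],[0,0,0]],[10,[0,0.2,-1],[0,0,0]],[10,[0,0.15,-1],[0,0,0]],[10,[0,0,-0.8],[0,0,0]],[10,[0,0,-0.5],[0,0,0]],[10,[0,0,0],[0,0,0]],[10,[0,0,0],[0,0,0]],[10,[0,0,0],[0,0,0]],[10,[0,0,0],[0,0,0]]]'; python3 -c "
from h import *
plan([.4967,-.0538,.095],0)
from workcell import camera
c=camera('side');np.save(f'pics/side4.npy',c,allow_pickle=True)
cv2.imwrite('pics/side4.png',crop(c,295,200,80,60,10))
"
```

```text
[ 0.49883497 -0.05968696  0.072     ] [ 0.49762399 -0.05831349  0.072     ]
209 [144 144 145 142 129 115  94  67  51  61  88 104 100  99  94  82  55  32
  41  68 111 138 145 150 151 150]
210 [111 114 127 125 111 102  70  48  75 104 115 123 120 115 109  98  77  47
  27  51  97 129 142 150 149 149]
211 [ 88  90 100  97  89  87  61  55  95 117 123 125 122 117 109  97  81  54
  39  65  99 118 135 146 150 150]
212 [ 86  85  85  86  86  82  77  70  94 117 123 125 121 115 100  84  72  65
  79  99 111 116 125 135 144 151]
clock: 9.47
ee_pos: [0.4977, -0.0565, 0.1423]
eef_rot: [1.212, 1.206, -1.213]
force: [0.3, -0.7, -0.3]
gripper_width: 0.161
t 9.47 pos [ 0.4977 -0.0565  0.1423] jaw -0.3 q7 0.61 grip 15.1 F [ 0.3 -0.7 -0.3] T [-0.092  0.066 -0.005]
 world d mm [ -1.    2.7 -47.3]  tool units NOW [ 1.18 -0.03 -0.07]  tool units in GOAL frame [ 1.18 -0.03 -0.07]  turn units [-0.05  0.01 -0.  ]
```

View pics/side4.png

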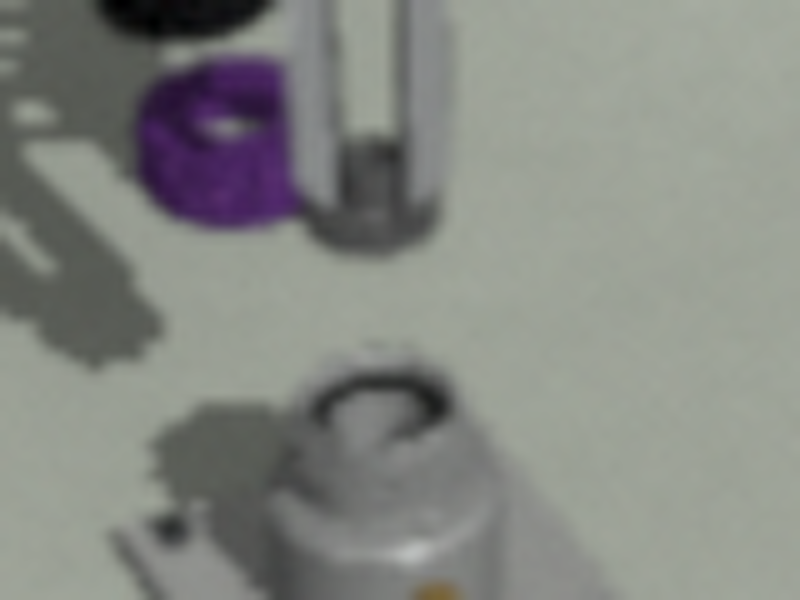

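```bash
python3 -m inch '[[10,[0.3,0,0],[0,0,0]],[10,[0.4,0,0],[0,0,0]],[10,[0.3,0,0],[0,0,0]],[10,[0,0,0],[0,0,0]],[10,[0,0,0],[0,0,0]],[10,[0,0,0],[0,0,0]],[10,[0,0,0],[0,0,0]],[10,[0,0,0],[0,0,0]],[10,[0,0,0],[0,0,0]],[10,[0,0,0],[0,0,0]]]'; python3 -c "
from h import *
plan([.4967,-.0538,.095],0)
from workcell import camera
c=camera('side');np.save(f'pics/side5.npy',c,allow_pickle=True)
cv2.imwrite('pics/side5.png',crop(c,295,205,64,48,12))
np.set_printoptions(precision=1,suppress=True)
s=load('pics/side4.npy')
print(proj(s,[.4977,-.0565,.139]),proj(s,[.4977,-.0565,.072]))
p=c['pixels'].mean(2).astype(int)
for v in range(196,218): print(v,p[v,282:304])
"
```

```text
clock: 10.35
ee_pos: [0.4981, -0.0547, 0.1026]
eef_rot: [1.211, 1.208, -1.21]
force: [0.4, -0.2, -0.9]
gripper_width: 0.156
t 10.35 pos [ 0.4981 -0.0547  0.1026] jaw -0.1 q7 0.66 grip 14.6 F [ 0.4 -0.2 -0.9] T [-0.043  0.081  0.028]
 world d mm [-1.4  0.9 -7.6]  tool units NOW [ 0.19 -0.03 -0.02]  tool units in GOAL frame [ 0.19 -0.03 -0.02]  turn units [-0.02 -0.   -0.01]
[291.8 189.1] [292.4 210.1]
196 [154 154 142 133 135 133 116 110 113 102  92  86  74  74 112 134 136 142
 150 157 157 157]
197 [156 155 149 139 137 134 115  90  84  84  82  63  49  70 111 136 138 141
 149 157 157 158]
198 [156 157 149 140 137 134 114  81  73  76  76  73  68  76 111 133 136 141
 151 158 159 160]
199 [155 156 147 137 135 134 114  75  68  75  80  82  69  68 107 135 138 141
 151 158 160 159]
200 [155 156 152 141 135 133 114  74  60  73  78  82  76  72 106 133 138 145
 156 157 158 156]
201 [154 157 153 136 124 131 112  74  58  72  77  79  70  67 103 122 118 136
 157 156 156 155]
202 [156 157 153 127  93 105 108  82  59  71  79  78  68  61  91 103  99 132
 155 157 157 155]
203 [155 156 154 127  85  82  9
[... 693 characters left out ...]
2  79  52  32  52
 105 135 148 156]
211 [104 100  93  90  63  60  97 121 129 130 128 122 114 102  83  58  43  69
 103 126 141 153]
212 [ 90  92  88  88  80  73  99 120 130 131 129 121 104  87  76  68  83 105
 116 121 132 142]
213 [ 90  90  92  91  92  93  99 115 128 130 126 112  92  84  90 109 128 128
 122 121 123 131]
214 [ 86  78  84  93  97  96 100 115 126 127 117 110 116 124 122 130 133 127
 123 122 120 127]
215 [ 83  74  73  86  98  99  99 108 117 120 119 119 126 133 131 131 123 124
 122 120 118 121]
216 [ 79  71  79  89  94  96 100 106 110 117 122 125 126 129 125 124 124 124
 121 120 121 120]
217 [ 75  71  75  84  92  99 102 107 112 114 119 120 121 121 119 118 124 123
 119 119 124 124]
```

View pics/side5.png

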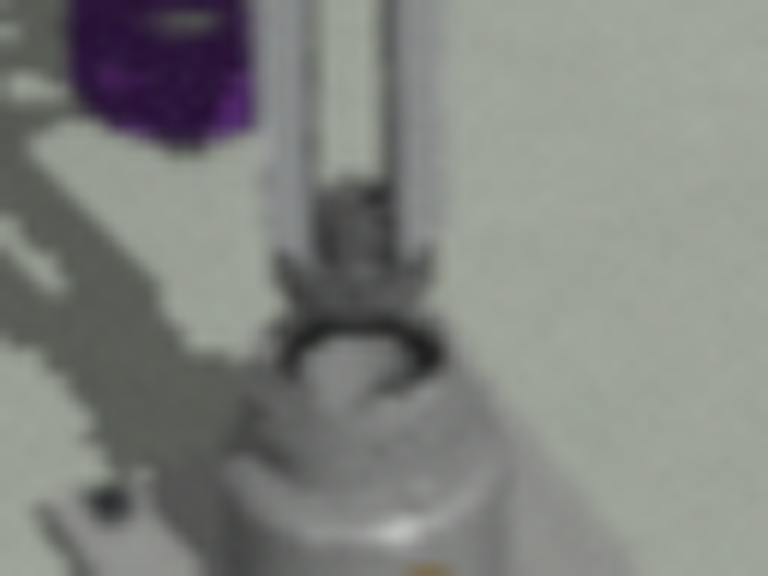

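```bash
python3 -m inch '[[10,[0.2,-0.02,0],[0,0,0]],[10,[0.15,0,0],[0,0,0]],[10,[0.08,0,0],[0,0,0]],[10,[0,0,0],[0,0,0]],[10,[0.03,0,0],[0,0,0]],[10,[0.03,0,0],[0,0,0]],[10,[0.03,0,0],[0,0,0]],[10,[0,0,0],[0,0,0]],[10,[0,0,0],[0,0,0]],[10,[0,0,0],[0,0,0]]]'; python3 -c "
from h import *
plan([.4975,-.0545,.0773],0)
from workcell import camera
c=camera('side');np.save(f'pics/side6.npy',c,allow_pickle=True)
cv2.imwrite('pics/side6.png',crop(c,295,205,64,48,12))
"
```

```text
clock: 11.23
ee_pos: [0.4971, -0.0547, 0.0815]
eef_rot: [1.211, 1.208, -1.211]
force: [-0.1, 0.4, -1.1]
gripper_width: 0.16
t 11.23 pos [ 0.4971 -0.0547  0.0815] jaw -0.1 q7 0.69 grip 15.1 F [-0.1  0.4 -1.1] T [-0.016  0.041  0.009]
 world d mm [ 0.4  0.2 -4.2]  tool units NOW [ 0.11  0.01 -0.  ]  tool units in GOAL frame [ 0.11  0.01 -0.  ]  turn units [-0.02 -0.   -0.  ]
```

View pics/side6.png

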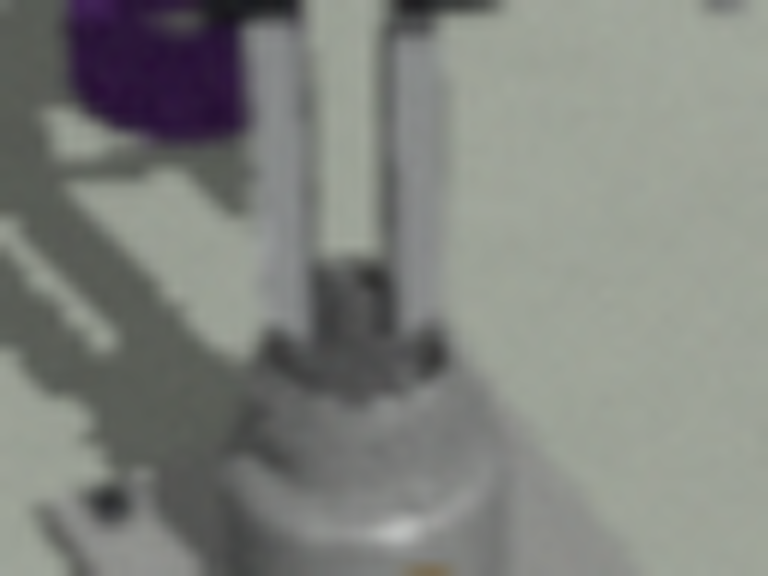

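```bash
python3 -m inch '[[10,[0,0.015,0],[0,0,0]],[10,[0.025,0,0],[0,0,0]],[10,[0,0,0],[0,0,0]],[10,[0.025,0,0],[0,0,0]],[10,[0,0,0],[0,0,0]],[10,[0,0,0],[0,0,0]],[10,[0,0,0],[0,0,0]],[10,[0,0,0],[0,0,0]],[10,[0,0,0],[0,0,0]],[10,[0,0,0],[0,0,0]]]'; python3 -c "
from h import *
plan([.4975,-.0545,.0773],0)"
```

```text
clock: 12.12
ee_pos: [0.4981, -0.0544, 0.08]
eef_rot: [1.212, 1.208, -1.21]
force: [-0.4, 1.1, 6.4]
gripper_width: 0.157
t 12.12 pos [ 0.4981 -0.0544  0.08  ] jaw -0.1 q7 0.69 grip 14.7 F [-0.4  1.1  6.4] T [0.24  0.27  0.025]
 world d mm [-0.6 -0.1 -2.7]  tool units NOW [ 0.07 -0.01  0.  ]  tool units in GOAL frame [ 0.07 -0.01  0.  ]  turn units [-0.02 -0.01 -0.01]
```

```bash
python3 -m inch '[[10,[0,-0.015,0],[0,0,0]],[10,[0,0,0],[0,0,0]],[10,[0,0,0],[0,0,0]],[10,[0,0,0],[0,0,0]],[10,[0,0,0],[0,0,0]],[10,[0,0,0],[0,0,0]],[10,[0,0,0],[0,0,0]],[10,[0,0,0],[0,0,0]],[10,[0,0,0],[0,0,0]],[10,[0,0,0],[0,0,0]]]'; python3 -c "
from h import *
from workcell import camera
plan([.4975,-.0545,.0773],0)
camera('top');plan([.4975,-.0545,.0773],0)
c=camera('side');plan([.4975,-.0545,.0773],0)
cv2.imwrite('pics/side7.png',crop(c,295,205,64,48,12))"
```

```text
clock: 12.95
ee_pos: [0.498, -0.0544, 0.0801]
eef_rot: [1.212, 1.207, -1.209]
force: [0.7, 2.1, 5.1]
gripper_width: 0.16
t 12.95 pos [ 0.498  -0.0544  0.0801] jaw -0.1 q7 0.69 grip 15.0 F [0.7 2.1 5.1] T [0.23  0.005 0.04 ]
 world d mm [-0.5 -0.1 -2.8]  tool units NOW [ 0.07 -0.01  0.  ]  tool units in GOAL frame [ 0.07 -0.01  0.  ]  turn units [-0.02 -0.01 -0.02]
t 13.0 pos [ 0.498  -0.0544  0.0801] jaw -0.1 q7 0.69 grip 14.7 F [0.4 1.2 6.3] T [0.26  0.021 0.032]
 world d mm [-0.5 -0.1 -2.8]  tool units NOW [ 0.07 -0.01  0.  ]  tool units in GOAL frame [ 0.07 -0.01  0.  ]  turn units [-0.02 -0.01 -0.02]
t 13.05 pos [ 0.4979 -0.0544  0.0801] jaw -0.1 q7 0.69 grip 14.7 F [0.3 2.  5.2] T [ 0.186  0.004 -0.046]
 world d mm [-0.4 -0.1 -2.8]  tool units NOW [ 0.07 -0.01  0.  ]  tool units in GOAL frame [ 0.07 -0.01  0.  ]  turn units [-0.02 -0.01 -0.02]
```

View pics/side7.png

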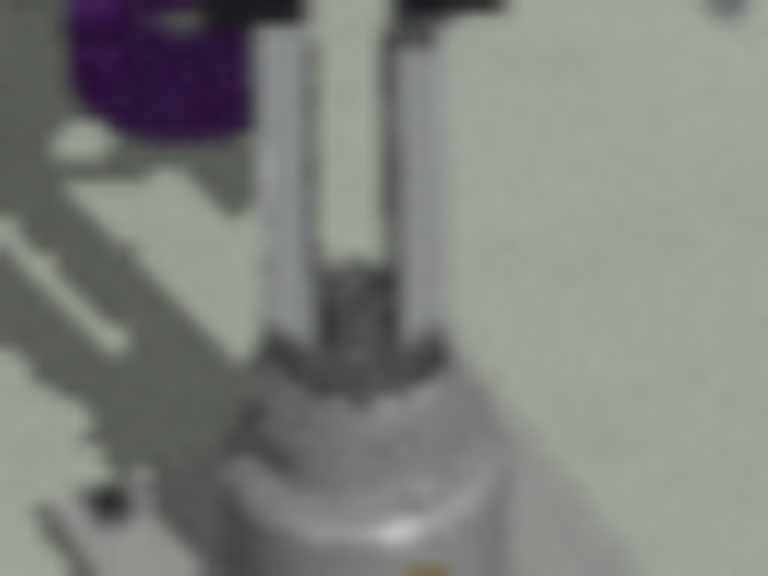

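```bash
python3 -m inch '[[10,[0,0,-0.03],[0,0,0]],[10,[0,0,0],[0,0,0]],[10,[0,0,0],[0,0,0]],[10,[0,0,0],[0,0,0]],[10,[0,0,0],[0,0,0]],[10,[0,0,0],[0,0,0]],[10,[0,0,0],[0,0,0]],[10,[0,0,0],[0,0,0]],[10,[0,0,0],[0,0,0]],[10,[0,0,0],[0,0,0]]]'; python3 -c "
from h import *
from workcell import camera
plan([.4975,-.0545,.0773],0)
camera('top');plan([.4975,-.0545,.0773],0)"
```

```text
clock: 13.88
ee_pos: [0.498, -0.0541, 0.08]
eef_rot: [1.212, 1.206, -1.21]
force: [0.3, -1.5, 5.9]
gripper_width: 0.156
t 13.88 pos [ 0.498  -0.0541  0.08  ] jaw -0.2 q7 0.69 grip 14.7 F [ 0.3 -1.5  5.9] T [-0.242 -0.026 -0.008]
 world d mm [-0.5 -0.4 -2.7]  tool units NOW [ 0.07 -0.01  0.01]  tool units in GOAL frame [ 0.07 -0.01  0.01]  turn units [-0.03  0.01 -0.02]
t 13.93 pos [ 0.498  -0.0541  0.08  ] jaw -0.2 q7 0.69 grip 14.6 F [ 0.7 -0.9  6. ] T [-0.336  0.    -0.034]
 world d mm [-0.5 -0.4 -2.7]  tool units NOW [ 0.07 -0.01  0.01]  tool units in GOAL frame [ 0.07 -0.01  0.01]  turn units [-0.03  0.01 -0.02]
```

```bash
python3 -m inch '[[10,[0,0,0.015],[0,0,0]],[10,[0.01,0,0],[0,0,0]],[10,[0,0,0],[0,0,0]],[10,[0,0,0],[0,0,0]],[10,[0,0,0],[0,0,0]],[10,[0,0,0],[0,0,0]],[10,[0,0,0],[0,0,0]],[10,[0,0,0],[0,0,0]],[10,[0,0,0],[0,0,0]],[10,[0,0,0],[0,0,0]]]'; python3 -c "
from h import *
from workcell import camera
plan([.4975,-.0545,.0773],0)
camera('top');plan([.4975,-.0545,.0773],0)"
```

```text
clock: 14.77
ee_pos: [0.498, -0.0541, 0.0798]
eef_rot: [1.212, 1.207, -1.209]
force: [0.9, 0.5, 8.1]
gripper_width: 0.16
t 14.77 pos [ 0.498  -0.0541  0.0798] jaw -0.1 q7 0.69 grip 15.1 F [0.9 0.5 8.1] T [-0.015  0.044 -0.028]
 world d mm [-0.5 -0.4 -2.5]  tool units NOW [ 0.06 -0.01  0.01]  tool units in GOAL frame [ 0.06 -0.01  0.01]  turn units [-0.02 -0.   -0.02]
t 14.82 pos [ 0.498  -0.0541  0.0798] jaw -0.1 q7 0.69 grip 14.7 F [0.9 0.6 8.3] T [0.012 0.079 0.058]
 world d mm [-0.5 -0.4 -2.5]  tool units NOW [ 0.06 -0.01  0.01]  tool units in GOAL frame [ 0.06 -0.01  0.01]  turn units [-0.02 -0.   -0.02]
```

Moments are now balanced at 8 N, but the tool stands about 2.5 mm above the expected home height. I'll let go gently and look.

```bash
python3 -m inch '[[10,[-0.015,0,0],[0,0,0]],[10,[0,0,0],[0,0,0]],[24,[0,0,0],[0,0,0]],[30,[0,0,0],[0,0,0]],[36,[0,0,0],[0,0,0]],[36,[0,0,0],[0,0,0]],[36,[-0.3,0,0],[0,0,0]],[36,[-0.8,0,0],[0,0,0]],[36,[-0.5,0,0],[0,0,0]],[36,[0,0,0],[0,0,0]]]'; python3 -c "
from h import *
from workcell import camera
plan([.4975,-.0545,.0773],0)
c=camera('side');np.save('pics/side8.npy',c,allow_pickle=True)
cv2.imwrite('pics/side8.png',crop(c,295,205,64,48,12))
p=c['pixels'].mean(2).astype(int)
for v in range(198,218): print(v,p[v,282:304])
"
```

```text
clock: 15.65
ee_pos: [0.499, -0.0549, 0.1466]
eef_rot: [1.213, 1.204, -1.208]
force: [-0.4, 0.3, -0.8]
gripper_width: 0.383
t 15.65 pos [ 0.499  -0.0549  0.1466] jaw -0.2 q7 0.61 grip 36.0 F [-0.4  0.3 -0.8] T [-0.117  0.044 -0.077]
 world d mm [ -1.5   0.4 -69.3]  tool units NOW [ 1.73 -0.05 -0.01]  tool units in GOAL frame [ 1.73 -0.04 -0.01]  turn units [-0.03  0.01 -0.05]
198 [156 155 157 156 155 156 155 156 155 155 155 155 155 155 157 156 157 156
 157 159 159 159]
199 [156 156 155 156 156 155 157 158 157 156 156 155 155 156 156 157 156 156
 157 159 157 158]
200 [155 155 154 156 156 156 157 157 158 157 154 156 155 154 156 156 157 156
 157 156 157 158]
201 [154 155 156 155 154 155 157 156 157 156 156 155 155 154 156 157 157 157
 155 155 156 153]
202 [153 155 155 155 157 156 157 156 153 153 146 145 151 154 156 156 158 156
 157 155 156 155]
203 [157 156 156 155 156 158 158 142 120 112 107 104 114 135 154 156 158 156
 156 157 156 154]
204 [155 154 156 156 155 154 151 128  89  80  84  80  81 108 140 154 154 156
 157 156 155 156]
205 [154 155 155 155 153 140 126 104  71  74  83  83  81
[... 478 characters left out ...]
8  70  69  69  71
 105 135 148 156]
211 [104 102  93  90  68  59  66  72  74  74  77  78  73  72  75  78  74  79
 104 124 138 153]
212 [ 90  92  89  90  85  71  66  69  75  84  91  85  77  84  84  91 101 110
 115 122 131 141]
213 [ 89  89  90  93  93  94  77  70  81  88  89  86  88  90  96 118 133 129
 122 122 122 131]
214 [ 85  79  80  92  98  94  94 101 106  99  94  97 116 127 122 129 133 127
 121 121 120 126]
215 [ 82  74  72  85  97  98 100 107 112 111 114 117 127 133 130 129 125 122
 121 121 118 121]
216 [ 77  71  77  91  95  96  98 106 110 115 119 123 126 127 124 121 124 122
 121 120 121 121]
217 [ 75  72  75  84  91  98 102 106 111 116 118 120 121 122 119 118 123 123
 119 119 123 124]
```

View pics/side8.png

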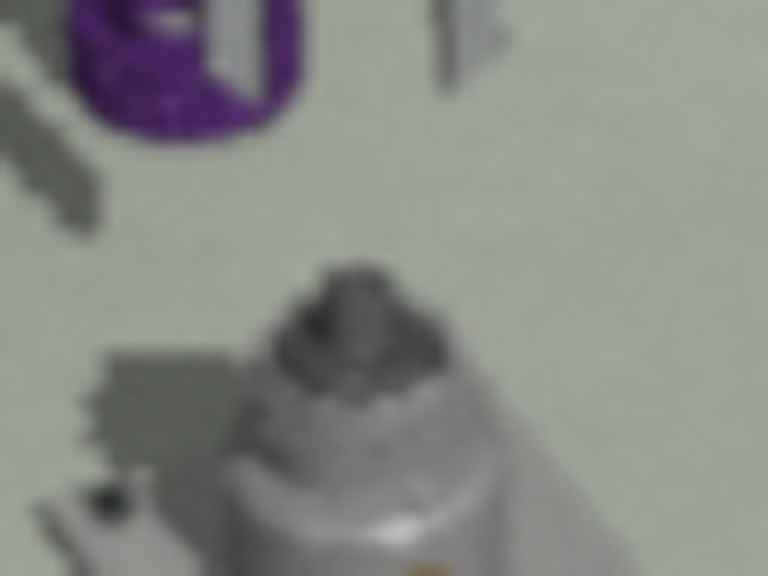

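```bash
python3 -m inch '[[0,[0,0,0],[0,0,0]],[0,[0,0,0],[0,0,0]],[0,[0,0,0],[0,0,0]],[0,[0.3,0,0],[0,0,0]],[0,[0.5,0,0],[0,0,0]],[0,[0.3,0,0],[0,0,0]],[0,[0.18,0,0],[0,0,0]],[0,[0,0,0],[0,0,0]],[0,[0,0,0],[0,0,0]],[0,[0,0,0],[0,0,0]]]'; python3 -c "
from h import *
plan([.4975,-.0545,.088],0)"; python3 -m inch '[[0,[0.025,0,0],[0,0,0]],[0,[0,0,0],[0,0,0]],[0,[0,0,0],[0,0,0]],[0,[0.025,0,0],[0,0,0]],[0,[0,0,0],[0,0,0]],[0,[0,0,0],[0,0,0]],[0,[0,0,0],[0,0,0]],[0,[0,0,0],[0,0,0]],[0,[0,0,0],[0,0,0]],[0,[0,0,0],[0,0,0]]]'; python3 -c "
from h import *
plan([.4975,-.0545,.088],0)"
```

```text
clock: 16.53
ee_pos: [0.4973, -0.0543, 0.0928]
eef_rot: [1.211, 1.208, -1.211]
force: [-1.0, -0.1, -0.2]
gripper_width: 0.002
t 16.53 pos [ 0.4973 -0.0543  0.0928] jaw -0.2 q7 0.68 grip 0.1 F [-1.  -0.1 -0.2] T [-0.12   0.069 -0.003]
 world d mm [ 0.2 -0.2 -4.8]  tool units NOW [0.12 0.01 0.  ]  tool units in GOAL frame [0.12 0.01 0.  ]  turn units [-0.03  0.   -0.  ]
clock: 17.37
ee_pos: [0.497, -0.0541, 0.0904]
eef_rot: [1.211, 1.208, -1.211]
force: [0.3, 0.4, 0.4]
gripper_width: 0.003
t 17.37 pos [ 0.497  -0.0541  0.0904] jaw -0.1 q7 0.68 grip 0.3 F [0.3 0.4 0.4] T [-0.007  0.11   0.004]
 world d mm [ 0.5 -0.4 -2.4]  tool units NOW [0.06 0.01 0.01]  tool units in GOAL frame [0.06 0.01 0.01]  turn units [-0.02 -0.    0.  ]
```

```bash
python3 -m inch '[[0,[0.02,0,0],[0,0,0]],[0,[0,0,0],[0,0,0]],[0,[0,0,0],[0,0,0]],[0,[0,0,0],[0,0,0]],[0,[0,0,0],[0,0,0]],[0,[0,0,0],[0,0,0]],[0,[0,0,0],[0,0,0]],[0,[0,0,0],[0,0,0]],[0,[0,0,0],[0,0,0]],[0,[0,0,0],[0,0,0]]]'; python3 -c "
from h import *
plan([.4975,-.0545,.088],0)"; python3 -m inch '[[0,[0.02,0,0],[0,0,0]],[0,[0,0,0],[0,0,0]],[0,[0,0,0],[0,0,0]],[0,[0,0,0],[0,0,0]],[0,[0,0,0],[0,0,0]],[0,[0,0,0],[0,0,0]],[0,[0,0,0],[0,0,0]],[0,[0,0,0],[0,0,0]],[0,[0,0,0],[0,0,0]],[0,[0,0,0],[0,0,0]]]'; python3 -c "
from h import *
plan([.4975,-.0545,.088],0)"
```

```text
clock: 18.2
ee_pos: [0.4972, -0.0541, 0.0898]
eef_rot: [1.211, 1.208, -1.211]
force: [-0.7, 0.1, 4.7]
gripper_width: 0.002
t 18.2 pos [ 0.4972 -0.0541  0.0898] jaw -0.1 q7 0.68 grip 0.2 F [-0.7  0.1  4.7] T [-0.004  0.164 -0.018]
 world d mm [ 0.3 -0.4 -1.8]  tool units NOW [0.04 0.01 0.01]  tool units in GOAL frame [0.04 0.01 0.01]  turn units [-0.02 -0.   -0.  ]
clock: 19.03
ee_pos: [0.4973, -0.0542, 0.0895]
eef_rot: [1.212, 1.208, -1.21]
force: [-0.5, 0.9, 10.2]
gripper_width: 0.006
t 19.03 pos [ 0.4973 -0.0542  0.0895] jaw -0.1 q7 0.68 grip 0.6 F [-0.5  0.9 10.2] T [ 0.075  0.478 -0.014]
 world d mm [ 0.2 -0.3 -1.5]  tool units NOW [0.04 0.   0.01]  tool units in GOAL frame [0.04 0.   0.01]  turn units [-0.02 -0.   -0.01]
```

```bash
python3 -m inch '[[0,[-0.5,0,0],[0,0,0]],[0,[-0.8,0,0],[0,0,0]],[30,[-0.5,0,-0.6],[0,0,0]],[50,[0,0,-1],[0,0,0]],[60,[0,0,-1],[0,0,0]],[94,[0,-0.1,-1],[0,0,0]],[94,[0,-0.2,-1],[0,0,0]],[94,[0,-0.2,-1],[0,0,0]],[94,[0,-0.2,-0.8],[0,0,0]],[94,[0,0,-0.3],[0,0,0]]]'; python3 -c "
from h import *
from workcell import camera
plan([.452,.2515,.09],0)
for n in('side','top'):
  c=camera(n);np.save(f'pics/{n}9.npy',c,allow_pickle=True)
  cv2.imwrite(f'pics/{n}9.png',(255*(crop(c,*((295,207) if n=='side' else (335,215)),48,48,12)/255.)**.6).astype(np.uint8))
"
```

```text
clock: 19.87
ee_pos: [0.4669, 0.22, 0.1598]
eef_rot: [1.205, 1.215, -1.207]
force: [0.9, 0.1, 0.2]
gripper_width: 0.536
t 19.87 pos [0.4669 0.22   0.1598] jaw 0.3 q7 0.08 grip 50.4 F [0.9 0.1 0.2] T [-0.027  0.03  -0.004]
 world d mm [-14.9  31.5 -69.8]  tool units NOW [ 1.75 -0.36 -0.79]  tool units in GOAL frame [ 1.74 -0.37 -0.79]  turn units [ 0.05 -0.02  0.03]
```

View pics/side9.png

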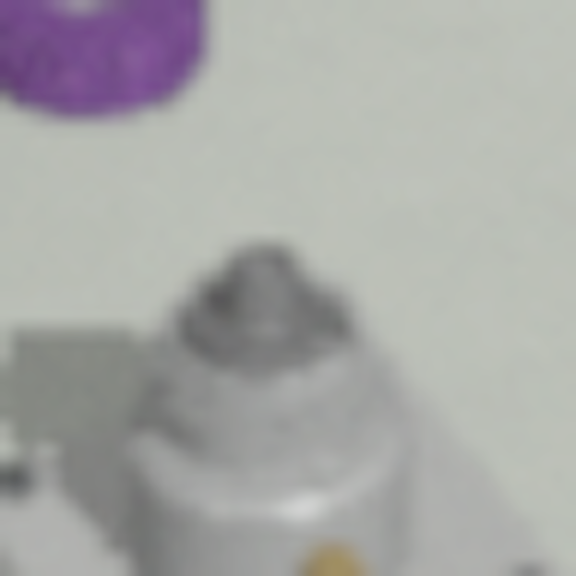

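View pics/top9.png

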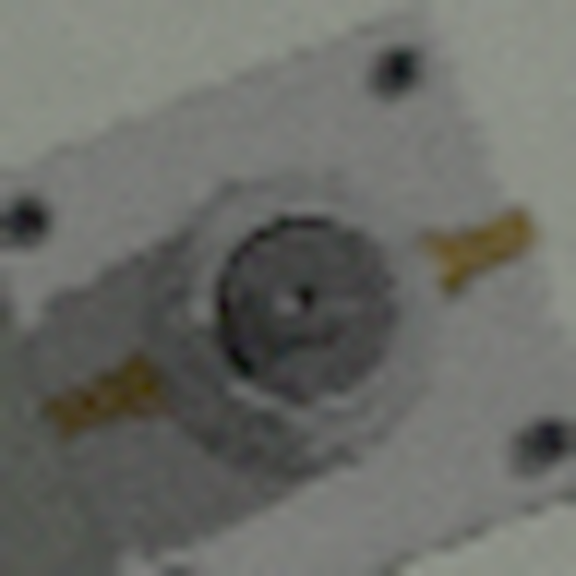

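```bash
python3 -c "
from h import *
t=load('pics/top9.npy');s=load('pics/side9.npy')
for c in(t,s):
  a=proj(c,[.4975,-.0542,.074]);b=proj(c,[.4975,-.0542,.088]);print(a,b,b-a)
b=blob(t,336,215,9,lambda im:im.mean(2)<40);print(b)
np.set_printoptions(linewidth=150)
print(t['pixels'].mean(2).astype(int)[205:226,323:349])
"
```

```text
[336.40511848 215.78871906] [336.66623769 215.31092961] [ 0.2611192  -0.47778944]
[292.2372644  208.92060476] [292.11098493 204.63868099] [-0.12627947 -4.28192378]
((334.98580938479427, 216.75182931452835), (334.9492492675781, 216.7932643890381), array([14.7 , 18.57]))
[[74 70 73 73 72 70 68 70 72 68 65 61 59 62 67 58 61 71 74 71 71 70 74 72 68 74]
 [75 72 70 70 77 71 54 45 55 52 53 58 58 57 60 58 61 68 70 70 72 76 75 74 74 72]
 [70 72 71 69 73 59 48 51 57 60 63 57 55 60 61 56 55 62 64 70 71 71 68 70 73 71]
 [74 71 66 62 53 49 57 63 58 59 59 55 65 64 66 62 63 61 63 66 66 72 72 71 73 73]
 [69 70 63 55 50 53 61 61 60 58 41 12 18 15 17 29 52 61 62 66 67 66 67 68 70 73]
 [70 64 51 37 45 55 59 55 45 12 13 22 32 31 31 29 30 29 45 63 64 63 58 46 47 51]
 [54 37 31 33 50 49 51 40 14 25 32 26 26 24 28 30 25 26 33 42 56 59 52 47 39 35]
 [42 34 33 41 43 49 47 14 25 24 27 27 29 29 27 32 32 25 32 36 50 56 61 57 49 40]
 [33 30 33 35 43 54 34 21 30 27 29 25 27 28 25 28 27 28 31 31 48 58 61 66 59 44]
 [31 35 39 34 48 49 16 22 26 29 26 28 26 22 25 29 31 28 25 32 32 56 63 65 51 27]
 [34 34 26 30 47 43 
[... 171 characters left out ...]
16 21 26 25 26 31 26 30 30 27 30 29 47 59 61 67 73]
 [29 30 33 35 30 28 11  9 17 14 17 22 23 23 25 19 22 31 29 30 38 53 59 62 65 72]
 [31 30 31 26 34 27 13 10 15 15 13 16 13 14 19 17 30 28 30 35 44 56 58 62 69 73]
 [30 33 31 30 29 33 22  2 13 21 14 16 24 29 29 31 28 29 30 30 49 57 59 63 66 71]
 [20 26 30 25 25 29 28 12  2 16 19 28 29 30 32 27 28 25 29 42 57 61 58 64 71 77]
 [16 19 27 31 27 26 30 31 18 19 22 26 26 34 30 25 31 30 42 62 55 61 62 63 71 73]
 [16 22 23 30 32 30 26 51 56 37 26 19 20 30 32 34 31 48 55 54 57 59 58 60 69 73]
 [25 22 26 27 28 33 29 28 39 53 51 39 26 27 45 60 64 58 48 56 58 59 60 71 72 72]
 [25 30 26 32 31 34 29 28 30 28 28 39 51 52 48 43 47 49 51 64 56 56 69 72 74 73]]
```

The top view shows the disk centred in the mouth at (336,216). However, the hub dot sits about 1 px toward +y and the probe found the hub top 1.7 mm high, so the disk may be cocked. I'll turn the jaws along y and press the flange gently on both sides with the open tips. That levels it and measures its height.

```bash
python3 -m inch '[[40,[0,0.1,0.6],[0,0,0]],[24,[0,0.1,1],[0,0,0]],[22,[0,0.2,0.98],[0,0,0]],[22,[0,0.2,0.98],[0,0,0]],[22,[0,0.1,1],[0,0,0]],[22,[0,0.07,1],[0,0,0]],[22,[0,0,0.9],[-0.5,0,0]],[22,[0,0,0.4],[-1,0,0]],[22,[0,0,0],[-1,0,0]],[22,[0,0,0],[-1,0,0]]]'; python3 -m inch '[[22,[0,0,0],[-1,0,0]],[22,[0,0,0],[-1,0,0]],[22,[0,0,0],[-1,0,0]],[22,[0,0,0],[-1,0,0]],[22,[0,0,0],[-1,0,0]],[22,[0,0,0],[-1,0,0]],[22,[0,0,0],[-1,0,0]],[22,[0,0,0],[-1,0,0]],[22,[0,0,0],[-1,0,0]],[22,[0,0,0],[-1,0,0]]]'; python3 -c "
from h import *
plan([.4977,-.0543,.1],90)
"
```

```text
clock: 20.8
ee_pos: [0.4997, -0.0657, 0.161]
eef_rot: [0.938, 1.357, -0.94]
force: [-0.8, 0.4, -0.1]
gripper_width: 0.236
clock: 21.63
ee_pos: [0.4997, -0.0637, 0.1608]
eef_rot: [0.123, 1.567, -0.126]
force: [-0.4, 0.0, 0.5]
gripper_width: 0.236
t 21.63 pos [ 0.4997 -0.0637  0.1608] jaw 80.9 q7 1.68 grip 22.2 F [-0.4  0.   0.5] T [-0.028 -0.055  0.066]
 world d mm [ -2.    9.4 -60.8]  tool units NOW [ 1.52  0.23 -0.09]  tool units in GOAL frame [ 1.52  0.23 -0.05]  turn units [-1.51 -0.    0.01]
```

```bash
python3 -m inch '[[22,[0.1,0,0],[-0.8,0,0]],[22,[0.3,0,0],[-0.7,0,0]],[22,[0.5,0.23,-0.05],[0,0,0]],[22,[0.37,0,0],[0,0,0]],[22,[0,0,0],[0,0,0]],[22,[0,0,0],[0,0,0]],[22,[0,0,0],[0,0,0]],[22,[0,0,0],[0,0,0]],[22,[0,0,0],[0,0,0]],[22,[0,0,0],[0,0,0]]]'; python3 -c "
from h import *
plan([.4977,-.0543,.085],90)
from workcell import camera
c=camera('side');np.save('pics/side10.npy',c,allow_pickle=True)
cv2.imwrite('pics/side10.png',crop(c,295,200,64,48,12))
"
```

```text
clock: 22.47
ee_pos: [0.4991, -0.0516, 0.1107]
eef_rot: [0.002, 1.569, -0.002]
force: [-0.3, 0.9, 0.1]
gripper_width: 0.236
t 22.47 pos [ 0.4991 -0.0516  0.1107] jaw 89.8 q7 1.81 grip 22.1 F [-0.3  0.9  0.1] T [ 0.016  0.028 -0.059]
 world d mm [ -1.4  -2.7 -25.7]  tool units NOW [ 0.64 -0.07 -0.04]  tool units in GOAL frame [ 0.64 -0.07 -0.04]  turn units [-0.03  0.01  0.  ]
```

View pics/side10.png

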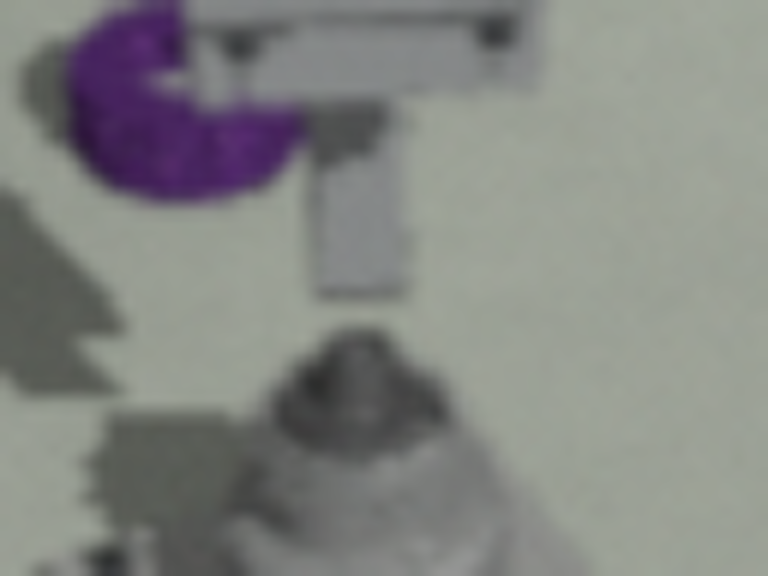

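```bash
python3 -m inch '[[22,[0,-0.07,-0.035],[0,0,0]],[22,[0,0,0],[0,0,0]],[22,[0.3,0,0],[0,0,0]],[22,[0.3,0,0],[0,0,0]],[22,[0.05,0,0],[0,0,0]],[22,[0.05,0,0],[0,0,0]],[22,[0.03,0,0],[0,0,0]],[22,[0,0,0],[0,0,0]],[22,[0,0,0],[0,0,0]],[22,[0,0,0],[0,0,0]]]'; python3 -c "
from h import *
plan([.4977,-.0541,.074],90)
"
```

```text
clock: 23.35
ee_pos: [0.4976, -0.0541, 0.0813]
eef_rot: [0.002, 1.57, -0.002]
force: [-0.5, -0.2, -0.4]
gripper_width: 0.236
t 23.35 pos [ 0.4976 -0.0541  0.0813] jaw 89.9 q7 1.83 grip 22.1 F [-0.5 -0.2 -0.4] T [ 0.06   0.034 -0.026]
 world d mm [ 0.1  0.  -7.3]  tool units NOW [0.18 0.   0.  ]  tool units in GOAL frame [0.18 0.   0.  ]  turn units [-0.02  0.01  0.  ]
```

```bash
python3 -m inch '[[22,[0.04,0,0],[0,0,0]],[22,[0.03,0,0],[0,0,0]],[22,[0.02,0,0],[0,0,0]],[22,[0.02,0,0],[0,0,0]],[22,[0,0,0],[0,0,0]],[22,[0,0,0],[0,0,0]],[22,[0,0,0],[0,0,0]],[22,[0,0,0],[0,0,0]],[22,[0,0,0],[0,0,0]],[22,[0,0,0],[0,0,0]]]'; python3 -c "
from h import *
plan([.4977,-.0541,.074],90)
"
```

```text
clock: 24.18
ee_pos: [0.4974, -0.0542, 0.077]
eef_rot: [0.002, 1.57, -0.002]
force: [-1.6, -0.2, 6.2]
gripper_width: 0.232
t 24.18 pos [ 0.4974 -0.0542  0.077 ] jaw 89.8 q7 1.83 grip 21.8 F [-1.6 -0.2  6.2] T [-0.04   0.26  -0.026]
 world d mm [ 0.3  0.1 -3. ]  tool units NOW [0.07 0.   0.01]  tool units in GOAL frame [0.07 0.   0.01]  turn units [-0.03  0.   -0.  ]
```

Contact came at 0.077, about 3 mm high, with Fx −1.6. That means the disk is riding on the +x side of the rim. I'll regrip the hub with the jaws along y and nudge it −x.

```bash
python3 -m inch '[[22,[-0.1,0,0],[0,0,0]],[10,[0,0,0],[0,0,0]],[10,[0,0,0],[0,0,0]],[10,[0,0,0],[0,0,0]],[10,[0,0,0],[0,0,0]],[10,[-0.02,0,-0.02],[0,0,0]],[10,[0,0,-0.02],[0,0,0]],[10,[0,0,0],[0,0,0]],[10,[0,0,0],[0,0,0]],[10,[0,0,0],[0,0,0]]]'; python3 -c "
from h import *
plan([.4977,-.0541,.074],90)
from workcell import camera
c=camera('side');np.save('pics/side11.npy',c,allow_pickle=True)
cv2.imwrite('pics/side11.png',crop(c,295,205,64,48,12))
plan([.4977,-.0541,.074],90)
"
```

```text
clock: 25.02
ee_pos: [0.4971, -0.053, 0.0814]
eef_rot: [0.002, 1.568, -0.0]
force: [3.0, 3.2, 1.2]
gripper_width: 0.156
t 25.02 pos [ 0.4971 -0.053   0.0814] jaw 89.9 q7 1.83 grip 14.7 F [3.  3.2 1.2] T [ 1.219 -0.663 -0.049]
 world d mm [ 0.6 -1.1 -7.4]  tool units NOW [ 0.19 -0.03  0.01]  tool units in GOAL frame [ 0.19 -0.03  0.01]  turn units [-0.01  0.02 -0.01]
t 25.07 pos [ 0.4971 -0.053   0.0814] jaw 89.9 q7 1.83 grip 14.5 F [2.9 5.2 0.8] T [ 1.218 -0.666 -0.005]
 world d mm [ 0.6 -1.1 -7.4]  tool units NOW [ 0.19 -0.03  0.01]  tool units in GOAL frame [ 0.19 -0.03  0.01]  turn units [-0.01  0.02 -0.01]
```

View pics/side11.png

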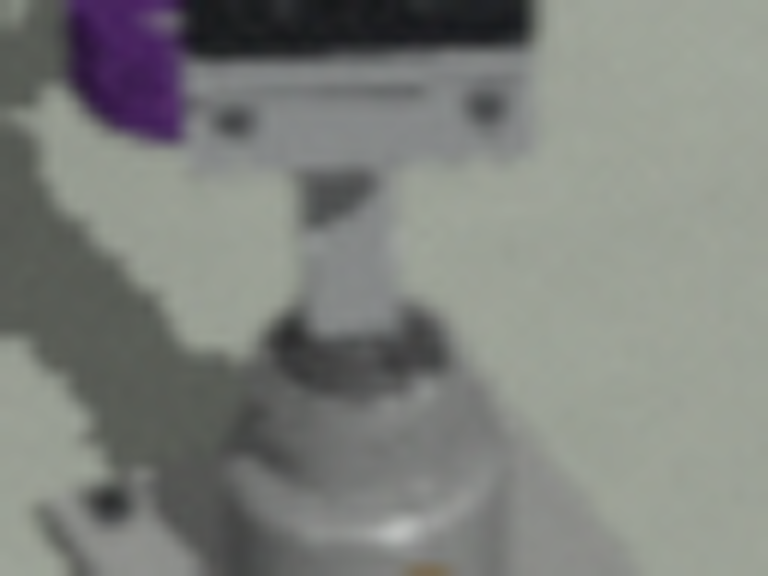

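```bash
python3 -m inch '[[10,[0,0.03,0.02],[0,0,0]],[10,[0,0,0],[0,0,0]],[10,[0,0,0],[0,0,0]],[10,[0.03,0,0],[0,0,0]],[10,[0,0,0],[0,0,0]],[10,[0,0,0],[0,0,0]],[10,[0,0,0],[0,0,0]],[10,[0,0,0],[0,0,0]],[10,[0,0,0],[0,0,0]],[10,[0,0,0],[0,0,0]]]'; python3 -c "
from h import *
plan([.4977,-.0541,.074],90)
from workcell import camera
camera('top')
plan([.4977,-.0541,.074],90)
"
```

```text
clock: 25.9
ee_pos: [0.4975, -0.0527, 0.0807]
eef_rot: [0.002, 1.569, -0.002]
force: [2.7, 4.5, 5.9]
gripper_width: 0.159
t 25.9 pos [ 0.4975 -0.0527  0.0807] jaw 89.9 q7 1.83 grip 14.9 F [2.7 4.5 5.9] T [ 0.917 -0.487  0.026]
 world d mm [ 0.2 -1.4 -6.7]  tool units NOW [ 0.17 -0.04  0.  ]  tool units in GOAL frame [ 0.17 -0.04  0.  ]  turn units [-0.02  0.02 -0.  ]
t 25.95 pos [ 0.4975 -0.0527  0.0807] jaw 89.9 q7 1.83 grip 15.0 F [1.8 3.4 5.9] T [ 0.884 -0.519 -0.047]
 world d mm [ 0.2 -1.4 -6.7]  tool units NOW [ 0.17 -0.04  0.  ]  tool units in GOAL frame [ 0.17 -0.04  0.01]  turn units [-0.02  0.02 -0.  ]
```

```bash
python3 -m inch '[[10,[-0.01,0.03,0.015],[0,0,0]],[10,[0,0.02,0.01],[0,0,0]],[10,[0,0,0],[0,0,0]],[10,[0,0,0],[0,0,0]],[10,[0,0,0],[0,0,0]],[10,[0,0,0],[0,0,0]],[10,[0,0,0],[0,0,0]],[10,[0,0,0],[0,0,0]],[10,[0,0,0],[0,0,0]],[10,[0,0,0],[0,0,0]]]'; python3 -c "
from h import *
plan([.4977,-.0541,.074],90)
from workcell import camera
camera('top')
plan([.4977,-.0541,.074],90)
"
```

```text
clock: 26.78
ee_pos: [0.4975, -0.0524, 0.0807]
eef_rot: [0.002, 1.57, -0.004]
force: [1.3, -1.2, 5.2]
gripper_width: 0.156
t 26.78 pos [ 0.4975 -0.0524  0.0807] jaw 89.8 q7 1.82 grip 14.6 F [ 1.3 -1.2  5.2] T [-0.477 -0.268 -0.01 ]
 world d mm [ 0.2 -1.7 -6.7]  tool units NOW [ 0.17 -0.04  0.  ]  tool units in GOAL frame [ 0.17 -0.04  0.  ]  turn units [-0.04  0.    0.01]
t 26.83 pos [ 0.4976 -0.0524  0.0807] jaw 89.8 q7 1.82 grip 15.0 F [ 0.9 -1.6  6. ] T [-0.446 -0.266 -0.015]
 world d mm [ 0.1 -1.7 -6.7]  tool units NOW [ 0.17 -0.04  0.  ]  tool units in GOAL frame [ 0.17 -0.04  0.  ]  turn units [-0.04  0.    0.01]
```

```bash
python3 -m inch '[[10,[-0.02,0,0],[0,0,0]],[10,[-0.05,0,0],[0,0,0]],[10,[-0.1,0,0],[0,0,0]],[10,[-0.3,0,0],[0,0,0]],[10,[-0.2,0,0],[0,0,0]],[10,[0,0,0],[0,0,0]],[10,[0,0,0],[0,0,0]],[10,[0,0,0],[0,0,0]],[10,[0,0,0],[0,0,0]],[10,[0,0,0],[0,0,0]]]'; python3 -c "
from h import *
plan([.4977,-.0541,.074],90)
from workcell import camera
c=camera('side');np.save('pics/side12.npy',c,allow_pickle=True)
cv2.imwrite('pics/side12.png',crop(c,295,200,64,48,12))
plan([.4977,-.0541,.074],90)
"
```

```text
clock: 27.67
ee_pos: [0.497, -0.0508, 0.1068]
eef_rot: [0.002, 1.572, -0.002]
force: [-0.1, 0.5, -0.9]
gripper_width: 0.156
t 27.67 pos [ 0.497  -0.0508  0.1068] jaw 89.9 q7 1.81 grip 14.7 F [-0.1  0.5 -0.9] T [ 0.005 -0.013 -0.038]
 world d mm [  0.7  -3.3 -32.8]  tool units NOW [ 0.82 -0.08  0.02]  tool units in GOAL frame [ 0.82 -0.08  0.02]  turn units [-0.02 -0.01 -0.  ]
t 27.72 pos [ 0.4971 -0.0509  0.1069] jaw 89.9 q7 1.81 grip 14.7 F [ 0.4  0.  -0.8] T [-0.002 -0.018  0.022]
 world d mm [  0.6  -3.2 -32.9]  tool units NOW [ 0.82 -0.08  0.02]  tool units in GOAL frame [ 0.82 -0.08  0.01]  turn units [-0.02 -0.01 -0.  ]
```

View pics/side12.png

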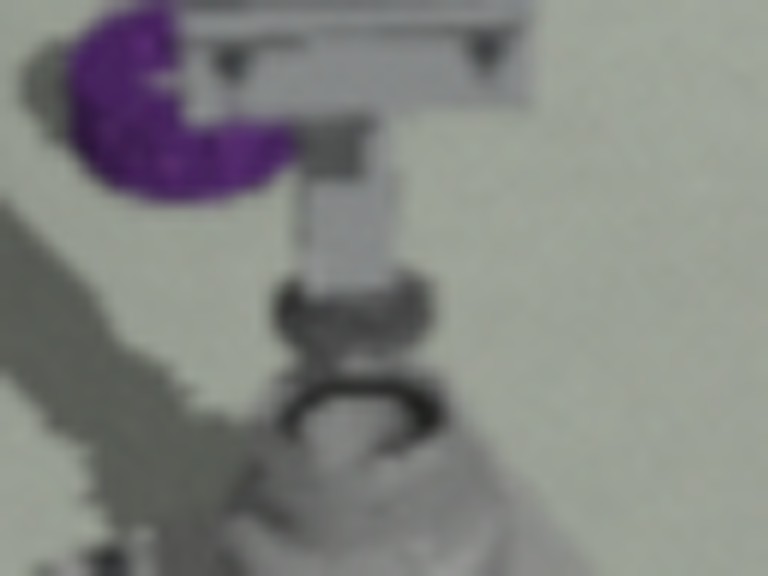

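Lifted out, the disk looks level in the jaws at (291.5,201). Comparing it with the mouth ring at (292.3,210) and the lateral forces puts the mouth near (0.498,−0.0526), so my first y was about 2 mm off. I'll correct and reinsert.

```bash
python3 -m inch '[[10,[0,-0.045,0.025],[0,0,0]],[10,[0.2,0,0],[0,0,0]],[10,[0.15,0,0],[0,0,0]],[10,[0.06,0,0],[0,0,0]],[10,[0.06,0,0],[0,0,0]],[10,[0,0,0],[0,0,0]],[10,[0,0,0],[0,0,0]],[10,[0,0,0],[0,0,0]],[10,[0,0,0],[0,0,0]],[10,[0,0,0],[0,0,0]]]'; python3 -c "
from h import *
plan([.498,-.0526,.08],90)
from workcell import camera
c=camera('side');np.save('pics/side13.npy',c,allow_pickle=True)
cv2.imwrite('pics/side13.png',crop(c,295,205,64,48,12))
plan([.498,-.0526,.08],90)
"
```

```text
clock: 28.55
ee_pos: [0.4986, -0.0527, 0.0887]
eef_rot: [0.002, 1.57, -0.002]
force: [0.0, -0.3, 0.6]
gripper_width: 0.157
t 28.55 pos [ 0.4986 -0.0527  0.0887] jaw 89.9 q7 1.82 grip 14.8 F [ 0.  -0.3  0.6] T [ 0.055 -0.019  0.017]
 world d mm [-0.6  0.1 -8.7]  tool units NOW [ 0.22  0.   -0.02]  tool units in GOAL frame [ 0.22  0.   -0.02]  turn units [-0.02  0.   -0.  ]
t 28.6 pos [ 0.4986 -0.0527  0.0886] jaw 89.9 q7 1.82 grip 14.8 F [-0.3  0.5 -0.7] T [-0.005  0.031  0.012]
 world d mm [-0.6  0.1 -8.6]  tool units NOW [ 0.22  0.   -0.02]  tool units in GOAL frame [ 0.22  0.   -0.02]  turn units [-0.02  0.    0.  ]
```

View pics/side13.png

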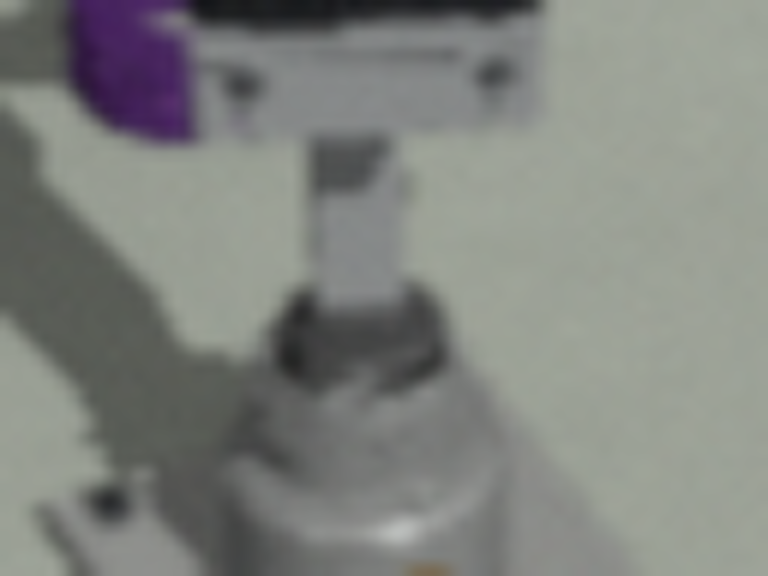

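```bash
python3 -m inch '[[10,[0.03,0,-0.01],[0,0,0]],[10,[0.03,0,0],[0,0,0]],[10,[0.03,0,0],[0,0,0]],[10,[0.02,0,0],[0,0,0]],[10,[0,0,0],[0,0,0]],[10,[0,0,0],[0,0,0]],[10,[0,0,0],[0,0,0]],[10,[0,0,0],[0,0,0]],[10,[0,0,0],[0,0,0]],[10,[0,0,0],[0,0,0]]]'; python3 -c "
from h import *
plan([.498,-.0526,.08],90)
"
```

```text
clock: 29.43
ee_pos: [0.4981, -0.0527, 0.0841]
eef_rot: [0.002, 1.571, -0.002]
force: [-0.4, -0.5, -1.6]
gripper_width: 0.159
t 29.43 pos [ 0.4981 -0.0527  0.0841] jaw 89.9 q7 1.82 grip 15.0 F [-0.4 -0.5 -1.6] T [-0.018  0.036  0.025]
 world d mm [-0.1  0.1 -4.1]  tool units NOW [ 0.1  0.  -0. ]  tool units in GOAL frame [ 0.1  0.  -0. ]  turn units [-0.02  0.   -0.  ]
```

```bash
python3 -m inch '[[10,[0.03,0,0],[0,0,0]],[10,[0.03,0,0],[0,0,0]],[10,[0,0,0],[0,0,0]],[10,[0.02,0,0],[0,0,0]],[10,[0,0,0],[0,0,0]],[10,[0,0,0],[0,0,0]],[10,[0,0,0],[0,0,0]],[10,[0,0,0],[0,0,0]],[10,[0,0,0],[0,0,0]],[10,[0,0,0],[0,0,0]]]'; python3 -c "
from h import *
plan([.498,-.0526,.08],90)
"
```

```text
clock: 30.27
ee_pos: [0.4979, -0.0525, 0.0809]
eef_rot: [0.002, 1.571, -0.002]
force: [-1.5, 1.0, 4.2]
gripper_width: 0.158
t 30.27 pos [ 0.4979 -0.0525  0.0809] jaw 89.9 q7 1.83 grip 14.9 F [-1.5  1.   4.2] T [0.327 0.324 0.028]
 world d mm [ 0.1 -0.1 -0.9]  tool units NOW [ 0.02 -0.    0.  ]  tool units in GOAL frame [ 0.02 -0.    0.  ]  turn units [-0.02 -0.   -0.  ]
```

```bash
python3 -m inch '[[10,[0,0.015,-0.015],[0,0,0]],[10,[0,0,0],[0,0,0]],[10,[0.02,0,0],[0,0,0]],[10,[0,0,0],[0,0,0]],[10,[0,0,0],[0,0,0]],[10,[0,0,0],[0,0,0]],[10,[0,0,0],[0,0,0]],[10,[0,0,0],[0,0,0]],[10,[0,0,0],[0,0,0]],[10,[0,0,0],[0,0,0]]]'; python3 -c "
from h import *
plan([.498,-.0526,.08],90)
from workcell import camera
c=camera('side');np.save('pics/side14.npy',c,allow_pickle=True)
cv2.imwrite('pics/side14.png',crop(c,295,205,64,48,12))
plan([.498,-.0526,.08],90)
"
```

```text
clock: 31.1
ee_pos: [0.4979, -0.0523, 0.0806]
eef_rot: [0.002, 1.57, -0.002]
force: [-1.6, 0.9, 7.9]
gripper_width: 0.158
t 31.1 pos [ 0.4979 -0.0523  0.0806] jaw 89.8 q7 1.83 grip 14.8 F [-1.6  0.9  7.9] T [0.035 0.296 0.054]
 world d mm [ 0.1 -0.3 -0.6]  tool units NOW [ 0.01 -0.01  0.  ]  tool units in GOAL frame [ 0.01 -0.01  0.  ]  turn units [-0.03  0.01  0.  ]
t 31.15 pos [ 0.4979 -0.0524  0.0806] jaw 89.8 q7 1.83 grip 14.8 F [-2.6  0.8  7.7] T [ 0.041  0.368 -0.033]
 world d mm [ 0.1 -0.2 -0.6]  tool units NOW [ 0.01 -0.01  0.  ]  tool units in GOAL frame [ 0.01 -0.01  0.  ]  turn units [-0.03  0.01  0.  ]
```

View pics/side14.png

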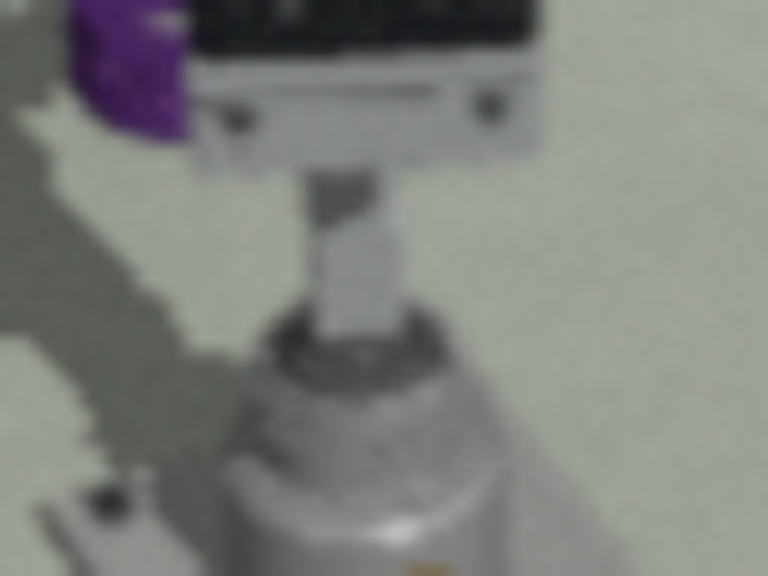

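```bash
python3 -m inch '[[10,[-0.01,0,-0.015],[0,0,0]],[22,[0,0,0],[0,0,0]],[22,[0,0,0],[0,0,0]],[22,[0,0,0],[0,0,0]],[22,[0.05,0,0],[0,0,0]],[22,[0.04,0,0],[0,0,0]],[22,[0.02,0,0],[0,0,0]],[22,[0.02,0,0],[0,0,0]],[22,[0,0,0],[0,0,0]],[22,[0,0,0],[0,0,0]]]'; python3 -c "
from h import *
plan([.498,-.0526,.074],90)
"
```

```text
clock: 31.98
ee_pos: [0.4967, -0.0521, 0.075]
eef_rot: [0.002, 1.571, -0.002]
force: [0.2, -1.0, 0.8]
gripper_width: 0.231
t 31.98 pos [ 0.4967 -0.0521  0.075 ] jaw 89.9 q7 1.83 grip 21.7 F [ 0.2 -1.   0.8] T [0.068 0.005 0.013]
 world d mm [ 1.3 -0.5 -1. ]  tool units NOW [ 0.03 -0.01  0.03]  tool units in GOAL frame [ 0.03 -0.01  0.03]  turn units [-0.02 -0.    0.  ]
```

```bash
python3 -m inch '[[22,[0.02,0,0],[0,0,0]],[22,[0,0,0],[0,0,0]],[22,[0.015,0,0],[0,0,0]],[22,[0,0,0],[0,0,0]],[22,[0,0,0],[0,0,0]],[22,[0,0,0],[0,0,0]],[22,[0,0,0],[0,0,0]],[22,[0,0,0],[0,0,0]],[22,[0,0,0],[0,0,0]],[22,[0,0,0],[0,0,0]]]'; python3 -c "
from h import *
plan([.498,-.0526,.074],90)
from workcell import camera
camera('top')
plan([.498,-.0526,.074],90)
"
```

```text
clock: 32.82
ee_pos: [0.4968, -0.0521, 0.074]
eef_rot: [0.002, 1.571, -0.002]
force: [-0.8, -1.0, 4.5]
gripper_width: 0.231
t 32.82 pos [ 0.4968 -0.0521  0.074 ] jaw 89.9 q7 1.83 grip 21.7 F [-0.8 -1.   4.5] T [-0.002  0.239 -0.002]
 world d mm [ 1.2 -0.5  0. ]  tool units NOW [-0.   -0.01  0.03]  tool units in GOAL frame [-0.   -0.01  0.03]  turn units [-0.02  0.   -0.  ]
t 32.87 pos [ 0.4969 -0.0521  0.074 ] jaw 89.9 q7 1.83 grip 21.7 F [-1.6  0.3  3.8] T [0.014 0.206 0.034]
 world d mm [ 1.1 -0.5  0. ]  tool units NOW [-0.   -0.01  0.03]  tool units in GOAL frame [-0.   -0.01  0.03]  turn units [-0.02  0.   -0.  ]
```

The flange top now reads 0.074 m under 5 N, which is exactly the home height. Next is the collar.

```bash
python3 -m inch '[[22,[-0.5,0,0],[0,0,0]],[22,[-0.9,0,0],[0,0,0]],[50,[-0.3,0.8,-0.1],[0,0,0]],[82,[0,0.98,-0.15],[0,0,0]],[82,[0,0.98,-0.15],[0,0,0]],[82,[0,0.98,-0.15],[0,0,0]],[82,[0,0.98,-0.15],[0,0,0]],[82,[0,0.98,-0.15],[0,0,0]],[82,[0,0.98,-0.15],[0,0,0]],[82,[0,0.9,-0.12],[0,0,0]]]'; python3 -c "
from h import *
plan([.452,.2515,.06],90)
from workcell import camera
for n in('top','side'):
  c=camera(n);np.save(f'pics/{n}15.npy',c,allow_pickle=True)
  cv2.imwrite(f'pics/{n}15.png',(255*(crop(c,*((295,200) if n=='side' else (315,225)),120,90,6)/255.)**.7).astype(np.uint8))
"
```

```text
clock: 33.7
ee_pos: [0.4518, 0.2538, 0.1415]
eef_rot: [0.001, 1.571, -0.001]
force: [0.4, -0.4, -0.6]
gripper_width: 0.764
t 33.7 pos [0.4518 0.2538 0.1415] jaw 89.9 q7 1.21 grip 71.8 F [ 0.4 -0.4 -0.6] T [ 0.061 -0.007 -0.034]
 world d mm [  0.2  -2.3 -81.5]  tool units NOW [ 2.04 -0.06  0.01]  tool units in GOAL frame [ 2.04 -0.06  0.  ]  turn units [-0.01 -0.   -0.  ]
```

View pics/top15.png

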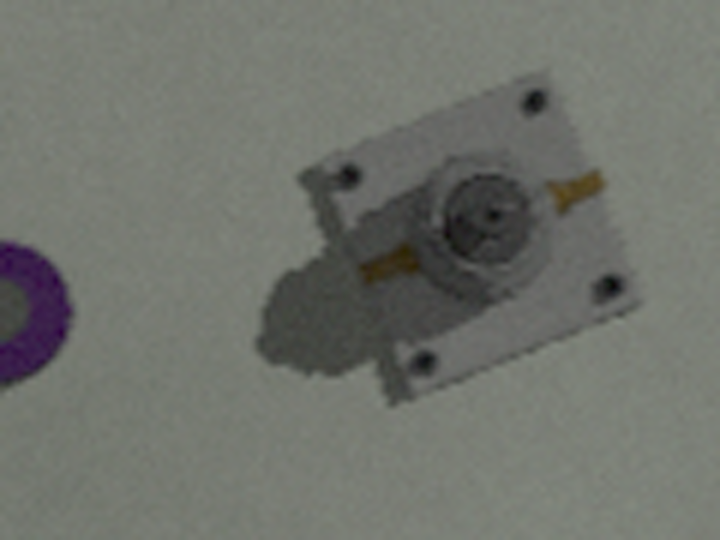

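View pics/side15.png

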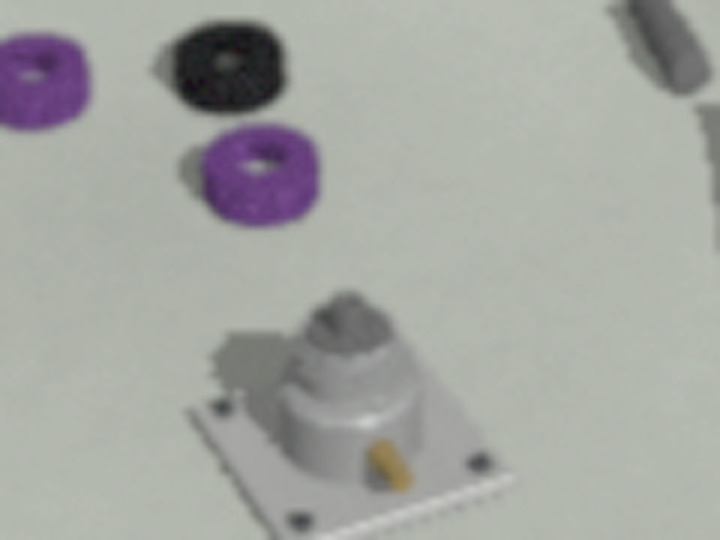

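The disk's dot now sits right of centre, as it did on the deck: it lies flat and home at (336,216) top, (292,207) side. The collar at (272,166) side is untouched. Descending on it.

```bash
python3 -m inch '[[82,[0.5,-0.03,0],[0,0,0]],[82,[0.9,-0.03,0],[0,0,0]],[82,[0.9,0,0],[0,0,0]],[82,[0.6,0,0],[0,0,0]],[82,[0.3,0,0],[0,0,0]],[82,[0.15,0,0],[0,0,0]],[82,[0.02,0,0],[0,0,0]],[82,[0,0,0],[0,0,0]],[70,[0,0,0],[0,0,0]],[50,[0,0,0],[0,0,0]]]'; python3 -c "
from h import *
plan([.452,.2515,.005],90)
from workcell import camera
c=camera('side');np.save('pics/side16.npy',c,allow_pickle=True)
cv2.imwrite('pics/side16.png',crop(c,270,160,64,48,12))
"
```

```text
clock: 34.63
ee_pos: [0.4536, 0.2492, 0.0081]
eef_rot: [0.003, 1.569, -0.001]
force: [0.7, 0.5, 0.2]
gripper_width: 0.765
t 34.63 pos [0.4536 0.2492 0.0081] jaw 89.9 q7 1.29 grip 71.9 F [0.7 0.5 0.2] T [ 0.053 -0.022 -0.023]
 world d mm [-1.6  2.3 -3.1]  tool units NOW [ 0.08  0.06 -0.04]  tool units in GOAL frame [ 0.08  0.06 -0.04]  turn units [-0.02  0.02 -0.01]
```

View pics/side16.png

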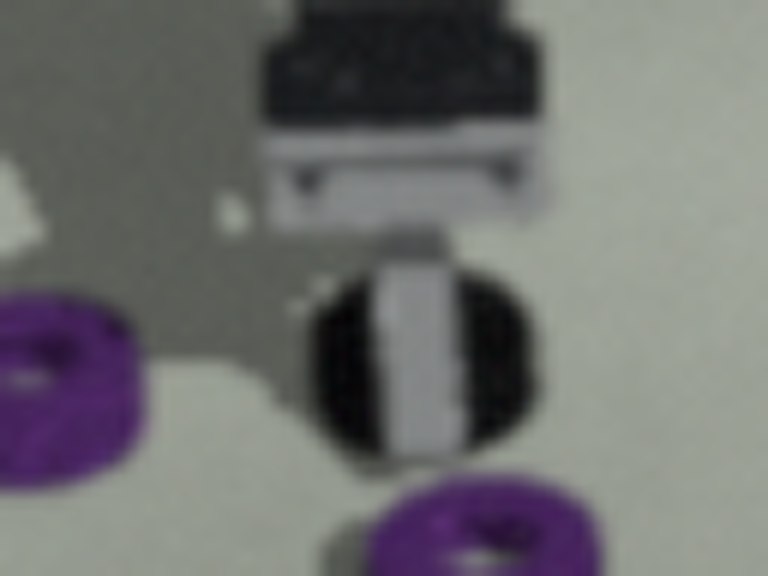

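```bash
python3 -m inch '[[60,[0.07,0.04,0],[0,0,0]],[50,[0,0,0],[0,0,0]],[50,[0,0,0],[0,0,0]],[50,[0,0,0],[0,0,0]],[50,[0,0,0],[0,0,0]],[50,[0,0,0],[0,0,0]],[50,[-0.1,0,0],[0,0,0]],[50,[-0.5,0,0],[0,0,0]],[50,[-1,0,0],[0,0,0]],[50,[-1,0,0],[0,0,0]]]'; python3 -c "
from h import *
plan([.4975,-.0525,.12],90)
"
```

```text
clock: 35.52
ee_pos: [0.4512, 0.2495, 0.1084]
eef_rot: [0.0, 1.574, -0.004]
force: [1.2, 1.7, -1.0]
gripper_width: 0.637
t 35.52 pos [0.4512 0.2495 0.1084] jaw 89.8 q7 1.24 grip 59.9 F [ 1.2  1.7 -1. ] T [ 0.042 -0.069 -0.035]
 world d mm [  46.3 -302.    11.6]  tool units NOW [-0.28 -7.55  1.18]  tool units in GOAL frame [-0.29 -7.55  1.16]  turn units [-0.03 -0.04  0.02]
```

```bash
python3 -m inch '[[50,[-0.6,-0.6,0.1],[0,0,0]],[50,[-0.1,-0.95,0.15],[0,0,0]],[50,[0,-0.98,0.15],[0,0,0]],[50,[0,-0.98,0.15],[0,0,0]],[50,[0,-0.98,0.15],[0,0,0]],[50,[0,-0.98,0.15],[0,0,0]],[50,[0,-0.9,0.15],[0,0,0]],[50,[0,-0.7,0.1],[0,0,0]],[50,[0,-0.4,0.05],[0,0,0]],[50,[0,-0.1,0],[0,0,0]]]'; python3 -c "
from h import *
plan([.4975,-.0525,.105],90)
"
```

```text
clock: 36.35
ee_pos: [0.498, -0.0567, 0.1365]
eef_rot: [0.005, 1.57, -0.008]
force: [-0.2, 0.0, -2.1]
gripper_width: 0.64
t 36.35 pos [ 0.498  -0.0567  0.1365] jaw 89.5 q7 1.8 grip 60.2 F [-0.2  0.  -2.1] T [ 0.046 -0.013  0.034]
 world d mm [ -0.5   4.2 -31.5]  tool units NOW [ 0.79  0.11 -0.01]  tool units in GOAL frame [ 0.79  0.1  -0.01]  turn units [-0.08  0.    0.02]
```

```bash
python3 -m inch '[[50,[0.3,0.1,-0.01],[0,0,0]],[50,[0.3,0,0],[0,0,0]],[50,[0.25,0,0],[0,0,0]],[50,[0,0,0],[0,0,0]],[50,[0,0,0],[0,0,0]],[50,[0,0,0],[0,0,0]],[50,[0,0,0],[0,0,0]],[50,[0,0,0],[0,0,0]],[50,[0,0,0],[0,0,0]],[50,[0,0,0],[0,0,0]]]'; python3 -c "
from h import *
plan([.4975,-.0525,.085],90)
from workcell import camera
c=camera('side');np.save('pics/side17.npy',c,allow_pickle=True)
cv2.imwrite('pics/side17.png',crop(c,293,205,64,48,12))
"
```

```text
clock: 37.18
ee_pos: [0.4979, -0.0485, 0.1026]
eef_rot: [0.002, 1.57, -0.002]
force: [-0.2, 0.0, -1.8]
gripper_width: 0.64
t 37.18 pos [ 0.4979 -0.0485  0.1026] jaw 89.9 q7 1.81 grip 60.2 F [-0.2  0.  -1.8] T [ 0.025  0.025 -0.021]
 world d mm [ -0.4  -4.  -17.6]  tool units NOW [ 0.44 -0.1  -0.01]  tool units in GOAL frame [ 0.44 -0.1  -0.01]  turn units [-0.02  0.01 -0.  ]
```

View pics/side17.png

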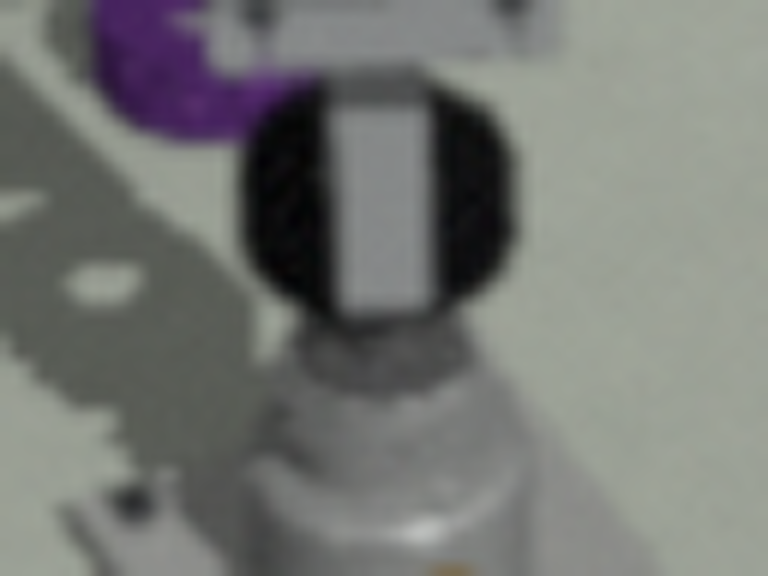

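```bash
python3 -m inch '[[50,[0.05,-0.1,0],[0,0,0]],[50,[0.1,0,0],[0,0,0]],[50,[0.15,0,0],[0,0,0]],[50,[0.15,0,0],[0,0,0]],[50,[0.12,0,0],[0,0,0]],[50,[0.06,0,0],[0,0,0]],[50,[0,0,0],[0,0,0]],[50,[0,0,0],[0,0,0]],[50,[0,0,0],[0,0,0]],[50,[0,0,0],[0,0,0]]]'; python3 -c "
from h import *
plan([.4978,-.0525,.065],90)
"
```

```text
clock: 38.07
ee_pos: [0.4979, -0.0525, 0.0773]
eef_rot: [0.002, 1.57, -0.002]
force: [0.1, 0.6, -2.1]
gripper_width: 0.639
t 38.07 pos [ 0.4979 -0.0525  0.0773] jaw 89.9 q7 1.83 grip 60.0 F [ 0.1  0.6 -2.1] T [0.005 0.03  0.005]
 world d mm [ -0.1  -0.  -12.3]  tool units NOW [ 0.31 -0.   -0.  ]  tool units in GOAL frame [ 0.31 -0.   -0.  ]  turn units [-0.02  0.01  0.  ]
```

Free so far, with the collar's lower edge at the rim. Lowering slowly.

```bash
python3 -m inch '[[50,[0.06,0,0],[0,0,0]],[50,[0.06,0,0],[0,0,0]],[50,[0.04,0,0],[0,0,0]],[50,[0.03,0,0],[0,0,0]],[50,[0.03,0,0],[0,0,0]],[50,[0,0,0],[0,0,0]],[50,[0,0,0],[0,0,0]],[50,[0,0,0],[0,0,0]],[50,[0,0,0],[0,0,0]],[50,[0,0,0],[0,0,0]]]'; python3 -c "
from h import *
plan([.4978,-.0525,.065],90)
"
```

```text
clock: 38.9
ee_pos: [0.4977, -0.0525, 0.0683]
eef_rot: [0.002, 1.571, -0.002]
force: [-0.1, -0.0, -1.4]
gripper_width: 0.64
t 38.9 pos [ 0.4977 -0.0525  0.0683] jaw 89.9 q7 1.83 grip 60.2 F [-0.1 -0.  -1.4] T [-0.003 -0.033  0.04 ]
 world d mm [ 0.1  0.  -3.3]  tool units NOW [0.08 0.   0.  ]  tool units in GOAL frame [0.08 0.   0.  ]  turn units [-0.02  0.   -0.  ]
```

```bash
python3 -m inch '[[50,[0.015,0,0],[0,0,0]],[50,[0.01,0,0],[0,0,0]],[50,[0.01,0,0],[0,0,0]],[50,[0.01,0,0],[0,0,0]],[50,[0.005,0,0],[0,0,0]],[50,[0,0,0],[0,0,0]],[50,[0,0,0],[0,0,0]],[50,[0,0,0],[0,0,0]],[50,[0,0,0],[0,0,0]],[50,[0,0,0],[0,0,0]]]'; python3 -c "
from h import *
plan([.4978,-.0525,.065],90)
"
```

```text
clock: 39.73
ee_pos: [0.4977, -0.0525, 0.0663]
eef_rot: [0.002, 1.571, -0.002]
force: [0.2, 0.2, -1.0]
gripper_width: 0.639
t 39.73 pos [ 0.4977 -0.0525  0.0663] jaw 89.9 q7 1.83 grip 60.1 F [ 0.2  0.2 -1. ] T [-0.007 -0.038  0.01 ]
 world d mm [ 0.1 -0.  -1.3]  tool units NOW [ 0.03 -0.    0.  ]  tool units in GOAL frame [ 0.03 -0.    0.  ]  turn units [-0.02  0.   -0.  ]
```

```bash
python3 -m inch '[[50,[0.015,0,0],[0,0,0]],[50,[0.015,0,0],[0,0,0]],[50,[0.01,0,0],[0,0,0]],[50,[0.01,0,0],[0,0,0]],[50,[0,0,0],[0,0,0]],[50,[0,0,0],[0,0,0]],[50,[0,0,0],[0,0,0]],[50,[0,0,0],[0,0,0]],[50,[0,0,0],[0,0,0]],[50,[0,0,0],[0,0,0]]]'; python3 -c "
from h import *
plan([.4978,-.0525,.065],90)
"
```

```text
clock: 40.57
ee_pos: [0.4977, -0.0525, 0.0643]
eef_rot: [0.002, 1.571, -0.002]
force: [-0.5, -1.2, -2.2]
gripper_width: 0.641
t 40.57 pos [ 0.4977 -0.0525  0.0643] jaw 89.9 q7 1.84 grip 60.2 F [-0.5 -1.2 -2.2] T [ 0.007  0.02  -0.003]
 world d mm [0.1 0.  0.7]  tool units NOW [-0.02  0.    0.  ]  tool units in GOAL frame [-0.02  0.    0.  ]  turn units [-0.02 -0.   -0.  ]
```

```bash
python3 -m inch '[[50,[0.015,0,0],[0,0,0]],[50,[0.015,0,0],[0,0,0]],[50,[0.015,0,0],[0,0,0]],[50,[0.01,0,0],[0,0,0]],[50,[0.005,0,0],[0,0,0]],[50,[0,0,0],[0,0,0]],[50,[0,0,0],[0,0,0]],[50,[0,0,0],[0,0,0]],[50,[0,0,0],[0,0,0]],[50,[0,0,0],[0,0,0]]]'; python3 -c "
from h import *
plan([.4978,-.0525,.065],90)
"
```

```text
clock: 41.4
ee_pos: [0.4978, -0.0525, 0.0624]
eef_rot: [0.002, 1.57, -0.002]
force: [-0.6, -0.2, 4.7]
gripper_width: 0.64
t 41.4 pos [ 0.4978 -0.0525  0.0624] jaw 89.9 q7 1.84 grip 60.2 F [-0.6 -0.2  4.7] T [0.128 0.188 0.04 ]
 world d mm [-0.   0.   2.6]  tool units NOW [-0.07  0.   -0.  ]  tool units in GOAL frame [-0.07  0.   -0.  ]  turn units [-0.02  0.   -0.  ]
```

First contact came 14.7 mm below the rim at about 6 N, as specified. Starting to turn clockwise while following the pitch.

```bash
python3 -m inch '[[50,[0,0,0],[0.5,0,0]],[50,[0.005,0,0],[0.7,0,0]],[50,[0.008,0,0],[0.8,0,0]],[50,[0.008,0,0],[0.8,0,0]],[50,[0.008,0,0],[0.8,0,0]],[50,[0.006,0,0],[0.6,0,0]],[50,[0,0,0],[0,0,0]],[50,[0,0,0],[0,0,0]],[50,[0,0,0],[0,0,0]],[50,[0,0,0],[0,0,0]]]'; python3 -c "
from h import *
plan([.4978,-.0525,.065],90)
"
```

```text
clock: 42.23
ee_pos: [0.4982, -0.0525, 0.0607]
eef_rot: [0.346, 1.542, -0.346]
force: [1.0, 0.2, 4.1]
gripper_width: 0.641
t 42.23 pos [ 0.4982 -0.0525  0.0607] jaw 64.7 q7 1.56 grip 60.2 F [1.  0.2 4.1] T [ 0.163 -0.164 -0.065]
 world d mm [-0.4 -0.   4.3]  tool units NOW [-0.11 -0.01 -0.01]  tool units in GOAL frame [-0.11 -0.   -0.01]  turn units [-4.21  0.01 -0.  ]
```

```bash
python3 -m inch '[[50,[0.006,0,0],[0.6,0,0]],[50,[0.01,0,0],[0.9,0,0]],[50,[0.01,0,0],[0.9,0,0]],[50,[0.01,0,0],[0.9,0,0]],[50,[0.01,0,0],[0.9,0,0]],[50,[0.006,0,0],[0.6,0,0]],[50,[0,0,0],[0,0,0]],[50,[0,0,0],[0,0,0]],[50,[0,0,0],[0,0,0]],[50,[0,0,0],[0,0,0]]]'; python3 -c "
from h import *
plan([.4978,-.0525,.065],90)
"
```

```text
clock: 43.07
ee_pos: [0.4979, -0.0522, 0.0587]
eef_rot: [0.737, 1.442, -0.736]
force: [-0.7, 0.8, 6.3]
gripper_width: 0.64
t 43.07 pos [ 0.4979 -0.0522  0.0587] jaw 35.9 q7 1.23 grip 60.2 F [-0.7  0.8  6.3] T [ 0.274  0.001 -0.044]
 world d mm [-0.1 -0.3  6.3]  tool units NOW [-0.16 -0.01  0.  ]  tool units in GOAL frame [-0.16 -0.01 -0.  ]  turn units [-9.02  0.   -0.01]
```

```bash
python3 -m inch '[[50,[0.004,0,0],[0.6,0,0]],[50,[0.004,0,0],[0.9,0,0]],[50,[0,0,0],[0.9,0,0]],[50,[0,0,0],[0.6,0,0]],[50,[0,0,0],[0,0,0]],[50,[0,0,0],[0,0,0]],[50,[0,0,0],[0,0,0]],[50,[0,0,0],[0,0,0]],[50,[0,0,0],[0,0,0]],[50,[0,0,0],[0,0,0]]]'; python3 -c "
from h import *
plan([.4978,-.0525,.065],90)
"
```

```text
clock: 43.9
ee_pos: [0.4982, -0.0526, 0.0586]
eef_rot: [0.977, 1.34, -0.975]
force: [-0.0, 0.8, 5.8]
gripper_width: 0.64
t 43.9 pos [ 0.4982 -0.0526  0.0586] jaw 17.9 q7 1.01 grip 60.2 F [-0.   0.8  5.8] T [ 0.108  0.042 -0.076]
 world d mm [-0.4  0.1  6.4]  tool units NOW [-0.16 -0.01 -0.01]  tool units in GOAL frame [-0.16  0.   -0.01]  turn units [-1.202e+01  1.000e-02 -1.000e-02]
```

```bash
python3 -m inch '[[50,[0,0,0],[0.6,0,0]],[50,[0,0,0],[0.9,0,0]],[50,[0,0,0],[0.9,0,0]],[50,[0,0,0],[0.6,0,0]],[50,[0,0,0],[0,0,0]],[50,[0,0,0],[0,0,0]],[50,[0,0,0],[0,0,0]],[50,[0,0,0],[0,0,0]],[50,[0,0,0],[0,0,0]],[50,[0,0,0],[0,0,0]]]'; python3 -c "
from h import *
from workcell import camera
for i in range(3):
  plan([.4978,-.0525,.065],90);camera('top')
"
```

```text
clock: 44.73
ee_pos: [0.4983, -0.0527, 0.0586]
eef_rot: [1.211, 1.207, -1.209]
force: [0.8, 0.5, 6.9]
gripper_width: 0.642
t 44.73 pos [ 0.4983 -0.0527  0.0586] jaw -0.1 q7 0.79 grip 60.3 F [0.8 0.5 6.9] T [ 0.037  0.062 -0.052]
 world d mm [-0.5  0.2  6.4]  tool units NOW [-0.16 -0.01 -0.01]  tool units in GOAL frame [-0.16 -0.01  0.01]  turn units [ 1.498e+01 -1.000e-02 -1.000e-02]
t 44.78 pos [ 0.4983 -0.0527  0.0586] jaw -0.1 q7 0.79 grip 60.0 F [-0.1  0.3  6.7] T [-0.024 -0.005 -0.015]
 world d mm [-0.5  0.2  6.4]  tool units NOW [-0.16 -0.01 -0.  ]  tool units in GOAL frame [-0.16 -0.    0.01]  turn units [ 1.498e+01 -1.000e-02 -1.000e-02]
t 44.83 pos [ 0.4983 -0.0527  0.0586] jaw -0.1 q7 0.79 grip 59.7 F [0.6 0.7 6.4] T [0.004 0.024 0.011]
 world d mm [-0.5  0.2  6.4]  tool units NOW [-0.16 -0.01 -0.01]  tool units in GOAL frame [-0.16 -0.01  0.01]  turn units [ 1.498e+01 -1.000e-02 -1.000e-02]
```

```bash
python3 -m inch '[[50,[0,0,0],[0.5,0,0]],[50,[0,0,0],[0.5,0,0]],[50,[0,0,0],[0.5,0,0]],[50,[0,0,0],[0.5,0,0]],[50,[0,0,0],[0,0,0]],[50,[0,0,0],[0,0,0]],[50,[0,0,0],[0,0,0]],[50,[0,0,0],[0,0,0]],[50,[0,0,0],[0,0,0]],[50,[0,0,0],[0,0,0]]]'; python3 -c "
from h import *
from workcell import camera
for i in range(3):
  plan([.4978,-.0525,.065],90);camera('top')
"
```

```text
clock: 45.72
ee_pos: [0.4983, -0.0524, 0.0582]
eef_rot: [1.364, 1.101, -1.362]
force: [2.4, 1.1, 5.2]
gripper_width: 0.639
t 45.72 pos [ 0.4983 -0.0524  0.0582] jaw -12.1 q7 0.64 grip 60.0 F [2.4 1.1 5.2] T [ 0.34  -0.449  0.018]
 world d mm [-0.5 -0.1  6.8]  tool units NOW [-0.17 -0.01  0.01]  tool units in GOAL frame [-0.17  0.    0.01]  turn units [ 1.298e+01 -1.000e-02 -0.000e+00]
t 45.77 pos [ 0.4983 -0.0523  0.0583] jaw -12.1 q7 0.64 grip 60.1 F [2.  2.2 5.4] T [ 0.349 -0.445 -0.03 ]
 world d mm [-0.5 -0.2  6.7]  tool units NOW [-0.17 -0.01  0.01]  tool units in GOAL frame [-0.17  0.    0.01]  turn units [ 1.298e+01 -1.000e-02 -0.000e+00]
t 45.82 pos [ 0.4982 -0.0524  0.0582] jaw -12.1 q7 0.64 grip 60.2 F [3.2 1.1 5.6] T [ 0.359 -0.525 -0.023]
 world d mm [-0.4 -0.1  6.8]  tool units NOW [-0.17 -0.01  0.01]  tool units in GOAL frame [-0.17  0.    0.01]  turn units [ 1.298e+01 -1.000e-02 -0.000e+00]
```

```bash
python3 -m inch '[[50,[0.003,0.01,0],[0.5,0,0]],[50,[0.003,0,0],[0.5,0,0]],[50,[0.003,0,0],[0.4,0,0]],[50,[0,0,0],[0.1,0,0]],[50,[0,0,0],[0,0,0]],[50,[0,0,0],[0,0,0]],[50,[0,0,0],[0,0,0]],[50,[0,0,0],[0,0,0]],[50,[0,0,0],[0,0,0]],[50,[0,0,0],[0,0,0]]]'; python3 -c "
from h import *
from workcell import camera
for i in range(3):
  plan([.4978,-.0525,.065],90);camera('top')
"
```

```text
clock: 46.7
ee_pos: [0.4984, -0.0523, 0.0579]
eef_rot: [1.475, 1.013, -1.474]
force: [1.6, 1.1, 6.4]
gripper_width: 0.64
t 46.7 pos [ 0.4984 -0.0523  0.0579] jaw -21.1 q7 0.52 grip 60.1 F [1.6 1.1 6.4] T [ 0.359 -0.301  0.182]
 world d mm [-0.6 -0.2  7.1]  tool units NOW [-0.18 -0.01  0.01]  tool units in GOAL frame [-0.18  0.    0.01]  turn units [ 1.149e+01 -1.000e-02  0.000e+00]
t 46.75 pos [ 0.4984 -0.0523  0.0579] jaw -21.1 q7 0.52 grip 60.5 F [2.6 2.1 7.1] T [ 0.375 -0.364  0.174]
 world d mm [-0.6 -0.2  7.1]  tool units NOW [-0.18 -0.01  0.01]  tool units in GOAL frame [-0.18  0.    0.01]  turn units [ 1.149e+01 -1.000e-02  0.000e+00]
t 46.8 pos [ 0.4984 -0.0523  0.0579] jaw -21.1 q7 0.52 grip 60.0 F [1.5 1.7 6.8] T [ 0.349 -0.287  0.197]
 world d mm [-0.6 -0.2  7.1]  tool units NOW [-0.18 -0.01  0.01]  tool units in GOAL frame [-0.18  0.    0.02]  turn units [ 1.149e+01 -1.000e-02  0.000e+00]
```

Torque about z is 0.18 N·m with an abrupt rise, so the collar is clamping. I'll ease my own downward and sideways load, then read the torque again before letting go.

```bash
python3 -m inch '[[50,[-0.006,0.006,-0.01],[0,0,0]],[50,[-0.006,0,0],[0,0,0]],[50,[-0.005,0,0],[0,0,0]],[50,[0,0,0],[0,0,0]],[50,[0,0,0],[0,0,0]],[50,[0,0,0],[0,0,0]],[50,[0,0,0],[0,0,0]],[50,[0,0,0],[0,0,0]],[50,[0,0,0],[0,0,0]],[50,[0,0,0],[0,0,0]]]'; python3 -c "
from h import *
from workcell import camera
for i in range(3):
  plan([.4978,-.0525,.065],90);camera('top')
"
```

```text
clock: 47.68
ee_pos: [0.4984, -0.0523, 0.0582]
eef_rot: [1.475, 1.012, -1.476]
force: [3.5, 0.5, -3.3]
gripper_width: 0.639
t 47.68 pos [ 0.4984 -0.0523  0.0582] jaw -21.1 q7 0.52 grip 60.1 F [ 3.5  0.5 -3.3] T [ 0.127 -0.579  0.175]
 world d mm [-0.6 -0.2  6.8]  tool units NOW [-0.17 -0.01  0.01]  tool units in GOAL frame [-0.17  0.01  0.01]  turn units [11.48  0.    0.  ]
t 47.73 pos [ 0.4984 -0.0523  0.0582] jaw -21.1 q7 0.52 grip 60.2 F [ 3.3  0.4 -3.8] T [ 0.086 -0.64   0.253]
 world d mm [-0.6 -0.2  6.8]  tool units NOW [-0.17 -0.01  0.01]  tool units in GOAL frame [-0.17  0.01  0.01]  turn units [11.48  0.    0.  ]
t 47.78 pos [ 0.4983 -0.0523  0.0582] jaw -21.1 q7 0.52 grip 60.3 F [ 2.5  0.4 -3.9] T [ 0.15  -0.597  0.221]
 world d mm [-0.5 -0.2  6.8]  tool units NOW [-0.17 -0.01  0.01]  tool units in GOAL frame [-0.17  0.01  0.01]  turn units [11.48  0.    0.  ]
```

```bash
python3 -m inch '[[70,[0.003,0,0],[0,0,0]],[84,[0,0,0],[0,0,0]],[84,[0,0,0],[0,0,0]],[84,[0,0,0],[0,0,0]],[84,[0,0,0],[0,0,0]],[84,[-0.3,0,0],[0,0,0]],[84,[-0.8,0,0],[0,0,0]],[84,[-1,0,0],[0,0,0]],[84,[-0.5,0,-0.6],[0,0,0]],[84,[0,0,-1],[0,0,0]]]'; python3 -m inch '[[84,[0,0,-1],[0,0,0]],[84,[0,0,-1],[0,0,0]],[84,[0,0,-1],[0,0,0]],[84,[0,0,-1],[0,0,0]],[84,[0,0,-0.7],[0,0,0]],[84,[0,0,-0.3],[0,0,0]],[84,[0,0,0],[0,0,0]],[84,[0,0,0],[0,0,0]],[84,[0,0,0],[0,0,0]],[84,[0,0,0],[0,0,0]]]'; python3 -c "
from h import *
plan([.4978,-.0525,.065],90)
from workcell import camera
for n in('top','side'):
  c=camera(n);np.save(f'pics/{n}20.npy',c,allow_pickle=True)
  cv2.imwrite(f'pics/{n}20.png',(255*(crop(c,*((295,205) if n=='side' else (335,215)),64,48,12)/255.)**.6).astype(np.uint8))
  cv2.imwrite(f'pics/{n}20f.png',c['pixels'][:,:,::-1])
"
```

```text
clock: 48.67
ee_pos: [0.5234, 0.0027, 0.1673]
eef_rot: [1.485, 0.999, -1.476]
force: [0.9, 0.4, -0.7]
gripper_width: 0.894
clock: 49.5
ee_pos: [0.5933, 0.191, 0.1627]
eef_rot: [1.478, 1.008, -1.479]
force: [-0.3, 0.7, 0.1]
gripper_width: 0.892
t 49.5 pos [0.5933 0.191  0.1627] jaw -21.4 q7 -0.11 grip 83.9 F [-0.3  0.7  0.1] T [-0.104  0.092  0.005]
 world d mm [ -95.5 -243.5  -97.7]  tool units NOW [ 2.45 -0.    6.54]  tool units in GOAL frame [2.44 6.09 2.39]  turn units [ 1.144e+01  1.000e-02 -0.000e+00]
```

View pics/top20.png

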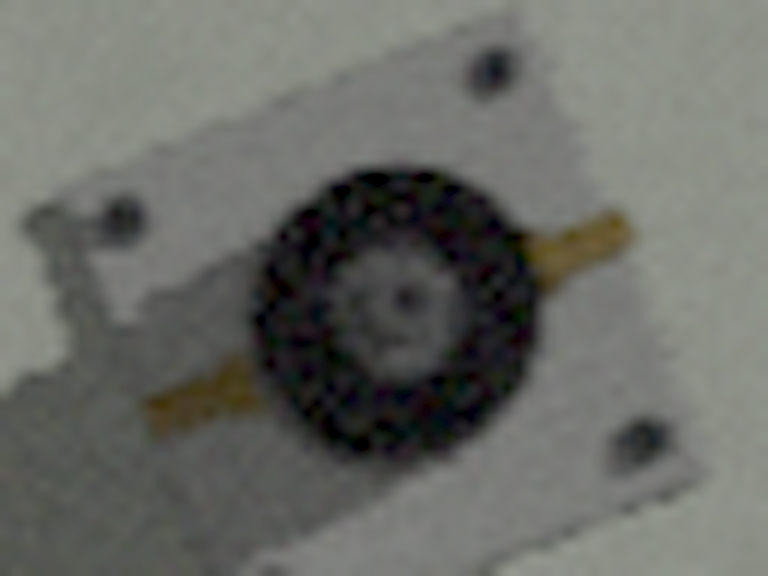

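View pics/side20.png

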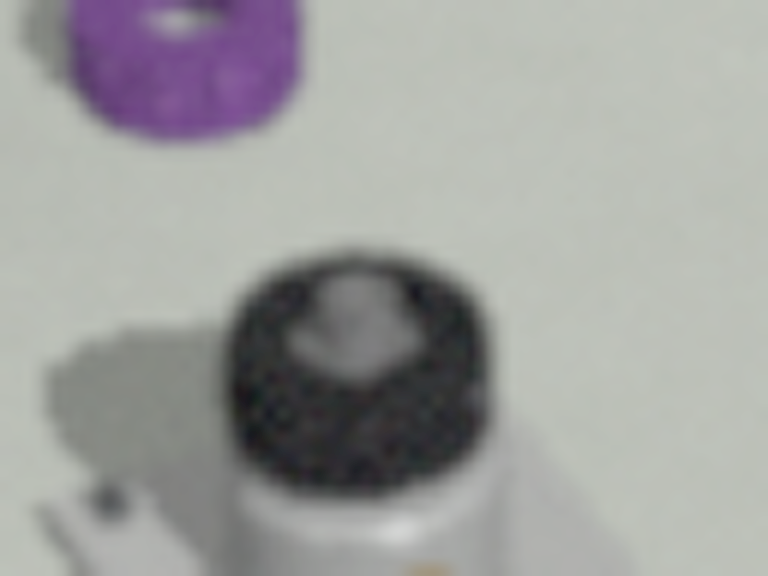

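View pics/side20f.png

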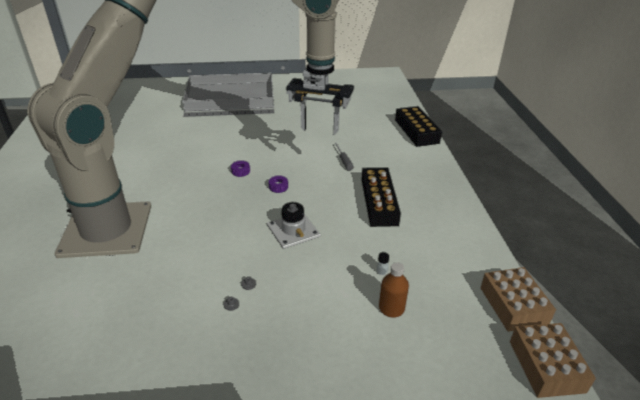

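The collar sits level and central on the pot at (335,216) top and (292,213) side, with the hub upright in its hole. The bystanders are where they were, and the gripper is clear. Handing in.

```bash
python3 -c "
from workcell import close_job
print(close_job())"
```

```text
the job is handed in; nothing more can be done
None
```

The wash pot is closed: the farthest grey disk is in the recess, hub up, with the black collar screwed down over it. I let go and handed the job in at about 50 s.

**Disk:**
- My first y was about 2 mm off and the disk sat cocked, about 3 mm high. Vertical force reached about 10 N.
- I lifted it out, corrected the position and set it again. The flange top then read 0.074 m under 5 N, which is the home height.
- The top view agreed that it lay flat.

**Collar:**
- It first stopped 14.7 mm below the rim and threaded down at 4 mm per rad.
- It touched the disk about 18.3 mm below the rim.
- I turned it about 1 rad more. That is a little past the 0.5 rad free plus 0.3 rad tightening in the text, judged by the moment.
- With most of the downward load eased off, the moment read 0.18 to 0.25 N m. That is tighter than the 0.15 N m asked for, but it implies roughly 20 N of clamping, below the 30 N limit.

**Last checks:**
- The collar looks level and centred, with the hub upright in its hole.
- The purple rings, the other two disks and the bystanders look where they were, by eye only; I did not measure them again.
- I could not measure the final clamping force after letting go.
- The cameras disagreed by up to about 6 mm in y at the pot, so I settled its position from contact forces and side-by-side views.

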